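# Refit the slicer's slide bar and reset its tripped starter

## Robot

A 6-joint arm with a two-finger parallel gripper is mounted at the origin on the work surface. World frame = base frame: x ahead of the robot, y to its left, z up, the work surface at z = 0. Lengths are in m, angles in rad, forces in N, time in s.
With the tool pointing down it reaches from about 0.35 to 0.925 m from the base axis. Payload 6.4 kg.
Tool frame: the origin (TCP) lies at the very end of the fingers, on their centre line; the grasp point (between the pads) lies 19 mm behind it; z points along the fingers, y is the direction in which the jaws open and shut (so a half turn about z gives the same grasp; the last joint's range is limited). The gripper opens to 94 mm and grips with 3 to 60 N. Pads are 16 mm wide; open, the fingers measure 119 mm over their backs; the gripper's body (75 mm by 177 mm) begins 78 mm behind the grasp point.
Start: joints at [1.088, 0.245, 1.558, -0, 1.339, -0.174], TCP at [0.198, 0.619, 0.205] pointing down, gripper open.
Joint ranges: [-3.13, 3.13], [-1.02, 2.26], [0.13, 2.54], [-0.95, 4.09], [0.21, 2.88], [-2.74, 2.74]. Speed limits (rad/s): [2.57, 2.57, 3.14, 3.14, 3.14, 3.14].

## Interface

Orientations are given as a unit quaternion [x, y, z, w].
In Python, from station import arm, vision gives the robot as it stands.
- The arm moves only by the tool send_rows, never from a script. Its argument "deltas" is one flat list of numbers, 7 for each row, row after row: the turn, a rotation vector about the tool's x, y, z in rad, then the shift along the tool's x, y, z in units of 40 mm (1.0 is 40 mm), then the finger opening in mm, from 0 to 94. In form: [rx, ry, rz, tx, ty, tz, grip, rx, ry, rz, tx, ty, tz, grip, ...]. A call has 1 to 12 rows; each row is the pose to reach, as a shift and turn from the pose measured when the call began, along the tool's axes at that moment; what a row does not reach only later rows make up. A row lasts 1/10 s, in which the tool goes at most 50 mm and 8.59 degrees, less where a joint would pass 70% of its speed; a pose out of reach is approached as far as the arm can. A call with a gripper value outside its range is refused whole. The fingers move at their own pace and stop on an object; the grip force is fixed at half the most. Time passes only in rows, so rows that repeat a pose let the fingers close. It gives the time, the measured TCP pose, the force and the opening at its end, in the units of the state.
- arm.get_state(): the state, without advancing time (a new reading comes with each control period).
- vision.get_image(name): name is "side" or "top"; returns a dict with "color" (480x640x3 uint8, red, green, blue), "fovy" (degrees; the focal length in pixels is half the picture's height over the tangent of half this angle, whatever the lens; pixels are square), "cx", "cy" (the principal point, pixels), "cam_to_world" (4x4, takes a point from camera to world coordinates). Camera axes: x right, y down, z forward; pixel columns grow to the right and rows downward; lengths in m; the calibration is good to about 2 mm. A picture is of the moment at which its call begins. There is no depth.
- arm.job_done(): hands the job in, once; it reports no verdict.
The state is a dict: "time_s": time; "qpos": joint angles; "qd": joint speeds; "joint_efforts": joint torques, N m; "eef_pos": TCP position; "eef_rot": TCP orientation; "force": force on the tool from outside, world axes, zero at the start; "ft_torque": the same for the moment, N m; "gripper_width": finger opening in m.
Only numpy, scipy, OpenCV 4.12 (cv2) and the standard library are available. Lean on these libraries where they do the work, as an engineer would, in place of code of your own. Each camera call takes 0.05 s, during which the arm holds its last target.

## Task

The meat slicer has been stripped for cleaning: fit its slide bar again. Start its square end a good part of the way down the sloping bore along the near edge of the tray, let go, take it farther back, by the knob, and push it fully home, collar against the casting, without forcing it. Only then reset the tripped starter lever: pull it fully off, towards you, and throw it fully on, away from you; leave the other things on the table where they are.

Things in the scene. Friction and masses are not known exactly. Their poses are not given: they have to be found in the camera images.
- slide_bar: The slide bar: plain square steel bar, 20 x 20 mm, with a collar and black ball knob at its tail, 204 mm overall, 0.25 to 0.45 kg, lying on the table on ball and far end (axis dips 3 degrees to the tip). Origin: on its axis at the collar's front (seating) face; +x to the tip, y and z square to the flats. It balances about 60 mm ahead of the origin.
- bar_tip (a point): Centre of the tip of the slide bar, 160 mm ahead of the bar's origin. The last 7 mm taper from 20 to 15 mm square. Let go with only its front in the bore, the bar sags about 3 degrees in the hole's play, knob low, and binds if it is pushed askew: lift the knob into line with the bore first.
- bar_knob (a point): Centre of the ball knob, 40 mm across, 24 mm behind the bar's origin. Between knob and shaft sits the collar, 30 mm across and 6 mm thick. The ball is too round to carry the bar by: the bar swings down in the fingers. Once the bar is in the bore it can be pushed by the knob.
- slicer: The meat slicer, fixed on the table: cast base 330 x 430 mm, 70 mm high; sloping tray with pusher to the robot's right, gauge plate and round blade in the middle, all below 320 mm. Origin: 15 mm right of the middle of its base, on the table; x away from the robot, y to its left, z up.
- bore: Square bore for the slide bar: through upper lug, pusher hub and lower lug in one line along the near edge of the tray. Origin: centre of its mouth in the outer face of the upper lug (46 x 46 mm), 240 mm above the table. +x points down the bore, to the robot's left and 30 degrees below level; +z square to the tray, up, leaning left; +y level, towards the robot's side.
- bore_mouth (a point): Same point as the origin of bore. The hole is 22.5 mm square, sides parallel to bore y and z, 2 mm chamfer. The first 60 mm are free; from there a nylon drag bush goes ahead of the tip with a steady 8 N or so of resistance and stays where left. The collar seats on the lug at 160 mm. Tray: 23 mm below the axis, from 3 mm inside the face on; nothing stands outside the face.
- lever_tip (a point): Middle of the top end of the starter lever: a black paddle, 34 mm wide (slicer y), 14 mm thick, reaching 80 mm from its hinge. The hinge lies along the slicer's y, 100 mm above the table, in a grey housing (85 x 90 mm, top 111 mm above the table) at the left front of the slicer's base.
- lever (a joint): Angle of the starter lever (rad): 0 = fully off, leaning 0.5 rad towards the robot; 1.0 = fully on, leaning 0.5 rad away from it; about 0.5 = tripped, upright. It stays where it is left; moving it takes about 2 N at its tip; firm stops at both ends.
- plate: white dinner plate, 250 mm across, 22 mm high; leave it alone. Origin: centre of its underside.
- knife: boning knife lying flat, about 300 mm long, 30 mm wide, black handle; leave it alone. Origin: underside, between handle and blade.
- bottle_a: squeeze bottle, 64 mm across, 190 mm high, amber sauce; leave it alone. Origin: centre of its underside.
- bottle_b: squeeze bottle, 64 mm across, 190 mm high, dark sauce; leave it alone. Origin: centre of its underside.
- bowls: stack of four white bowls, 128 mm across, 81 mm high; leave it alone. Origin: centre of its underside.
- tongs: steel tongs lying flat, 230 mm long; leave it alone. Origin: underside of its joint end.
There are look-alikes about, which are no part of the job. Leave any turquoise look-alike of the slide_bar alone.

How it is judged:
On the way, in this order (a step that is already met when the one before it is completed fails the run):
1. the bar stands part of the way (30 to 140 mm) down the bore and has been let go (x of bar_tip in the frame of bore between 0.03 and 0.14 m and angle between the x axis of slide_bar and the x axis of bore, either way round below 0.09 rad and contact force between the fingers and slide_bar below 0.2 N and y of bar_tip in the frame of bore between -0.006 and 0.006 m and z of bar_tip in the frame of bore between -0.006 and 0.006 m), for 0.2 s.
2. the bar is home in the bore, its collar within 3 mm of the lug (x of bar_tip in the frame of bore above 0.157 m and angle between the x axis of slide_bar and the x axis of bore, either way round below 0.04 rad and y of bar_tip in the frame of bore between -0.006 and 0.006 m and z of bar_tip in the frame of bore between -0.006 and 0.006 m), for 0.2 s.
3. with the bar home, the lever is pulled fully off (within 0.1 rad) (all of step 2 and value of joint lever below 0.1 rad), for 0.2 s.
At the end, for the whole second after the job is handed in: The slide bar sits in the bore with its tip at least 157 mm deep (collar within 3 mm of the lug), in line within 0.04 rad, let go and at rest, and the starter lever is within 0.1 rad of fully on (all of step 2 and value of joint lever above 0.9 rad and contact force between the fingers and slide_bar below 0.2 N and linear speed of slide_bar below 0.02 m/s); the robot touches nothing.
It fails at once if the bar is forced: more than 80 N between bar and slicer (contact force between slide_bar and slicer above 80 N).
It fails at once if the lever is thrown off or on (below 0.25 or above 0.85 rad) while the bar is less than 150 mm deep ((value of joint lever below 0.25 rad or value of joint lever above 0.85 rad) and x of bar_tip in the frame of bore below 0.15 m).
It fails at once if another thing on the table (plate, knife, bottles, bowls, tongs) is shifted by more than 30 mm (distance of any of plate, knife, bottle_a, bottle_b, bowls, tongs from where it was at the start of the episode above 0.03 m).
It also fails if it takes over 72 s, if anything falls off the work surface, if the arm or the gripper's body presses on something with over 40 N, if the wrist force passes 120 N, or if a joint passes its speed limit or range.

## Working session

There is one attempt and no reset: what is moved stays moved. The work goes in short steps, Python scripts to look and compute and a tool call to move; the robot and the scene stay as the last step left them, time stands still between calls to the robot, and variables do not carry over. Pictures are saved under pics/ and viewed, and the job is handed in when it is done.

Besides the shell and the picture viewer there is one more tool, called after "Request:" as a command line: name --argument value ..., lists and objects as JSON in quotes. send_rows: Moves the arm, as the interface text tells. Its arguments: {"type":"object","properties":{"deltas":{"type":"array","items":{"type":"number"}}},"required":["deltas"]}

```bash
ls; mkdir -p pics; python3 - <<'E'
from station import arm, vision
import cv2, json
s=arm.get_state(); print({k:(v if not hasattr(v,'tolist') else v.tolist()) for k,v in s.items()})
import numpy as np
for n in("side","top"):
    d=vision.get_image(n); cv2.imwrite(f"pics/{n}0.png",d["color"][:,:,::-1]); print(n,d["fovy"],d["cx"],d["cy"],np.round(d["cam_to_world"],4).tolist(), d.keys())
E
```

```text
pics
{'time_s': 0.0, 'qpos': [1.0878826367907093, 0.24579101180271515, 1.558966453177202, -6.562340074007419e-05, 1.3386884292302137, -0.17408513273656412], 'qd': [0.0003913723967406125, 0.0007609643789519492, 0.0018859941200556891, -0.00023368745461420102, 0.0007360650867874717, -0.0002574481111652121], 'joint_efforts': [-0.0004434803850017488, -41.58303380012512, -31.46034836769104, 0.06850237492471933, 0.03316504997201264, -0.00012514663012552774], 'eef_pos': [0.19729060744348353, 0.6187239966741763, 0.20438567470944385], 'eef_rot': [0.15379382018173893, 0.98810252566713, -0.0008873711880447234, -0.000268731316132157], 'force': [0.2764372539767592, -0.13075579393895242, -0.22163274128361132], 'ft_torque': [-0.025357477082866824, 0.009415293517635153, -0.033984810944978495], 'gripper_width': 0.09378111829958316}
side 48.77485377075348 315.98605033847986 241.57943969329222 [[-0.9997, -0.0113, 0.0203, 0.4745], [-0.0216, 0.7754, -0.6311, 1.0631], [-0.0086, -0.6314, -0.7754, 1.4583], [0.0, 0.0, 0.0, 1.0]] dict_keys(['color', 'fovy', 'cx', 'cy', 'cam_to_world'])
top 43.75348926896569 322.6810238004487 241.86277276052215 [[-0.0108, -0.9898, 0.1422, 0.2643], [-0.9999, 0.0108, -0.0008, 0.0168], [-0.0008, -0.1422, -0.9898, 2.0476], [0.0, 0.0, 0.0, 1.0]] dict_keys(['color', 'fovy', 'cx', 'cy', 'cam_to_world'])
```

View pics/side0.png

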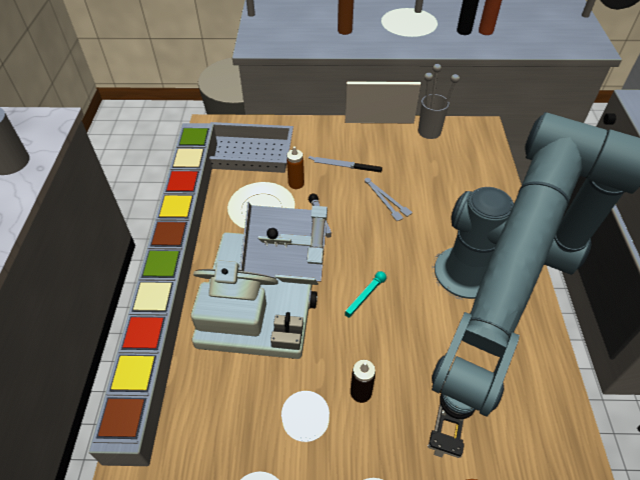

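View pics/top0.png

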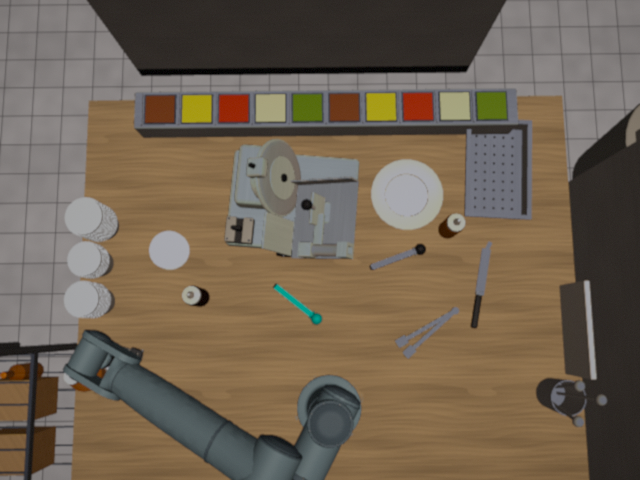

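The top view shows two candidates. One is a steel bar with a black ball at about (372..420, 267..249). The other is turquoise, at (275..317, 286..319), and is the look-alike to leave alone. I'll enlarge both the bar and the slicer.

```bash
python3 - <<'E'
import cv2
t=cv2.imread("pics/top0.png"); s=cv2.imread("pics/side0.png")
cv2.imwrite("pics/c1.png",cv2.resize(t[220:300,350:450],None,fx=8,fy=7.5,interpolation=cv2.INTER_CUBIC)[:600,:800])
cv2.imwrite("pics/c2.png",cv2.resize(t[135:265,220:365],None,fx=5,fy=4.6,interpolation=cv2.INTER_CUBIC))
cv2.imwrite("pics/c3.png",cv2.resize(s[180:360,185:345],None,fx=4,fy=3.333,interpolation=cv2.INTER_CUBIC))
cv2.imwrite("pics/c4.png",cv2.resize(s[185:285,255:345],None,fx=6,fy=6,interpolation=cv2.INTER_CUBIC))
E
```

```text
(no output)
```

View pics/c1.png

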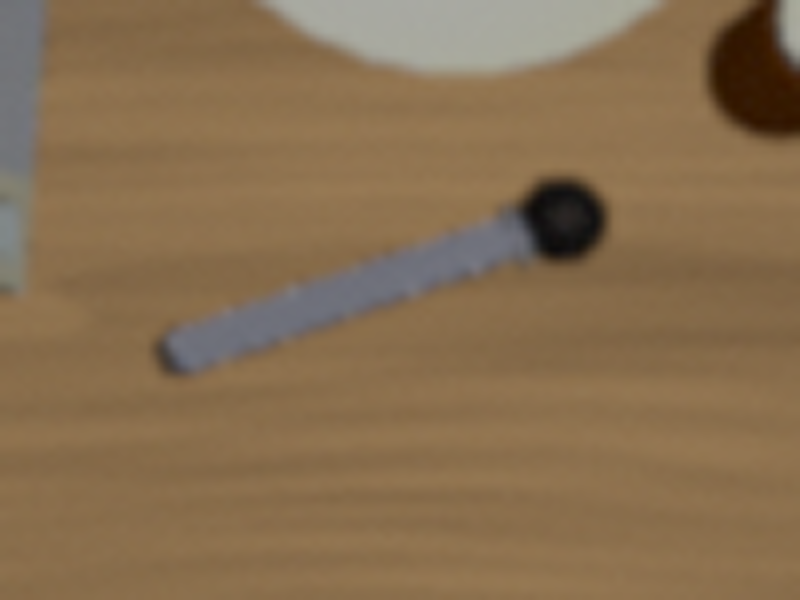

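View pics/c2.png

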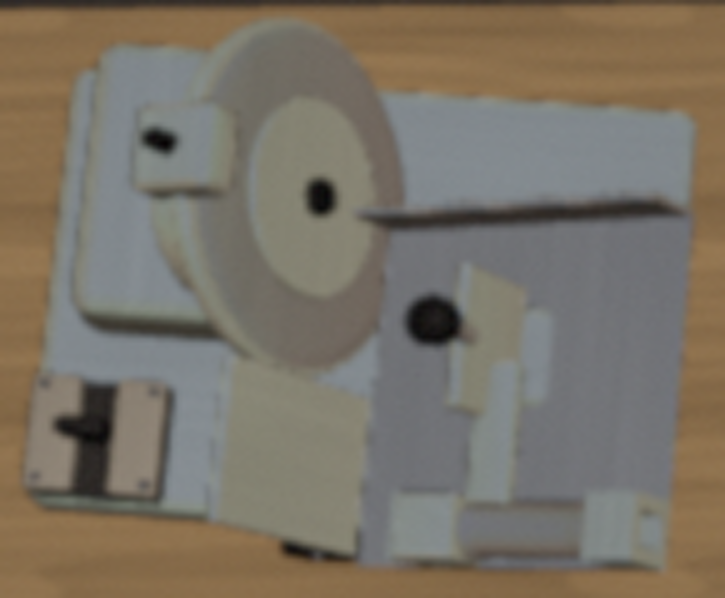

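View pics/c3.png

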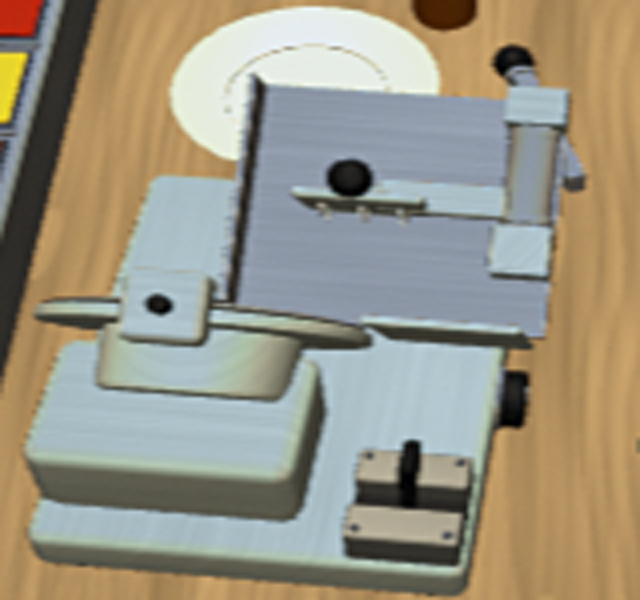

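View pics/c4.png

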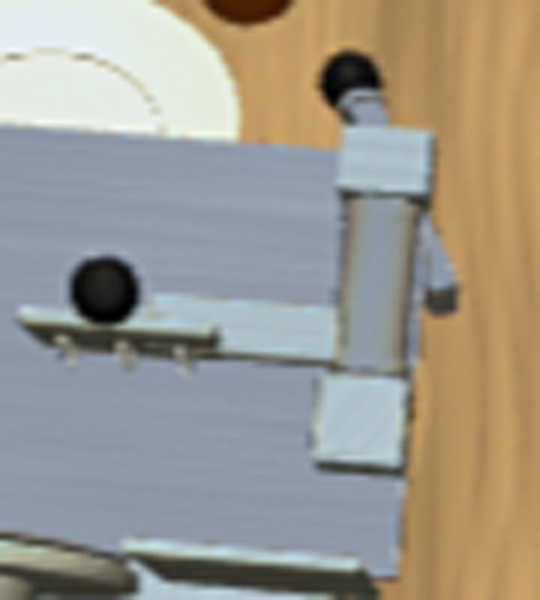

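```bash
python3 - <<'E'
import cv2
t=cv2.imread("pics/top0.png"); s=cv2.imread("pics/side0.png")
def crop(img,x0,y0,w,h,k,name):
    c=cv2.resize(img[y0:y0+h,x0:x0+w],None,fx=k,fy=k,interpolation=cv2.INTER_CUBIC)
    for i in range(0,w,5): 
        cv2.line(c,(i*k,0),(i*k,6 if i%10 else 14),(0,0,255),1)
        if i%10==0: cv2.putText(c,str(x0+i),(i*k+2,24),0,0.4,(0,0,255),1)
    for i in range(0,h,5):
        cv2.line(c,(0,i*k),(6 if i%10 else 14,i*k),(0,0,255),1)
        if i%10==0: cv2.putText(c,str(y0+i),(2,i*k+12),0,0.4,(0,0,255),1)
    cv2.imwrite(name,c)
crop(t,290,225,75,45,10,"pics/d1.png")
crop(s,290,195,60,45,12,"pics/d2.png")
crop(s,185,310,135,50,5,"pics/d3.png")
crop(t,220,140,145,120,5,"pics/d4.png")
E
```

```text
(no output)
```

View pics/d1.png

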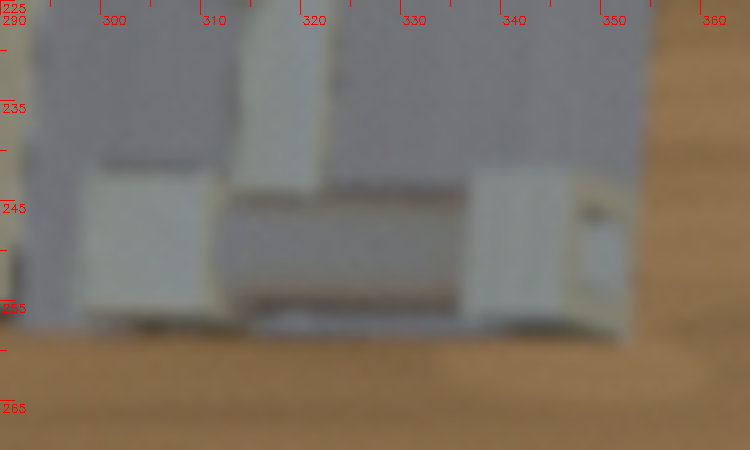

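View pics/d2.png

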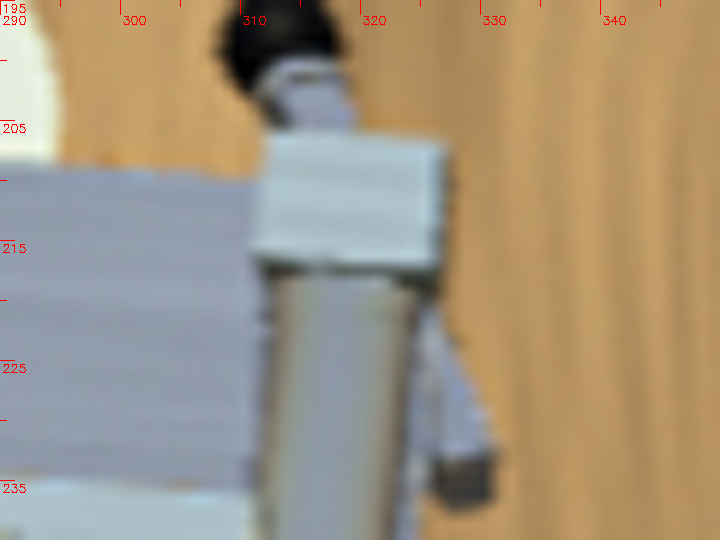

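View pics/d3.png

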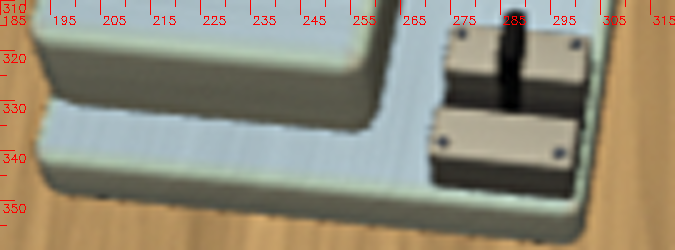

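View pics/d4.png

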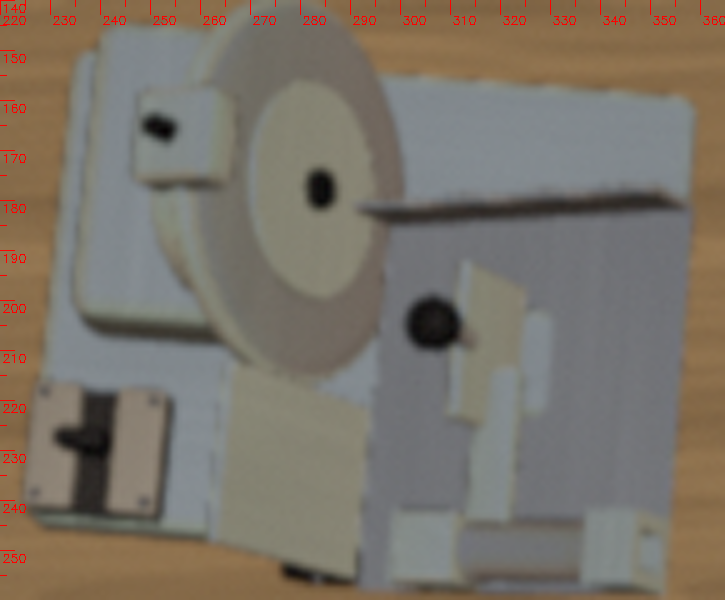

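```bash
cat > h.py <<'E'
import numpy as np, cv2
from scipy.spatial.transform import Rotation as R
from scipy.optimize import least_squares
H=480
CAM={"side":(48.77485377075348,315.98605033847986,241.57943969329222,np.array([[-0.9997,-0.0113,0.0203,0.4745],[-0.0216,0.7754,-0.6311,1.0631],[-0.0086,-0.6314,-0.7754,1.4583],[0,0,0,1]])),
"top":(43.75348926896569,322.6810238004487,241.86277276052215,np.array([[-0.0108,-0.9898,0.1422,0.2643],[-0.9999,0.0108,-0.0008,0.0168],[-0.0008,-0.1422,-0.9898,2.0476],[0,0,0,1]]))}
def proj(c,P):
    fy,cx,cy,T=CAM[c]; f=H/2/np.tan(np.radians(fy/2))
    p=(np.atleast_2d(P)-T[:3,3])@T[:3,:3]
    return np.c_[cx+f*p[:,0]/p[:,2],cy+f*p[:,1]/p[:,2]]
def ray(c,uv):
    fy,cx,cy,T=CAM[c]; f=H/2/np.tan(np.radians(fy/2))
    d=T[:3,:3]@np.array([(uv[0]-cx)/f,(uv[1]-cy)/f,1]); return T[:3,3],d
def atz(c,uv,z):
    o,d=ray(c,uv); return o+d*(z-o[2])/d[2]
c30,s30=np.cos(np.pi/6),.5
RB=np.array([[0,-1,0],[c30,0,s30],[-s30,0,c30]]) # bore axes as columns x,y,z in slicer frame
def Rz(a): return R.from_euler('z',a).as_matrix()
def crop(img,x0,y0,w,h,k,name):
    c=cv2.resize(img[y0:y0+h,x0:x0+w],None,fx=k,fy=k,interpolation=cv2.INTER_CUBIC)
    for i in range(0,w,5): 
        cv2.line(c,(i*k,0),(i*k,6 if i%10 else 14),(0,0,255),1)
        if i%10==0: cv2.putText(c,str(x0+i),(i*k+2,24),0,0.4,(0,0,255),1)
    for i in range(0,h,5):
        cv2.line(c,(0,i*k),(6 if i%10 else 14,i*k),(0,0,255),1)
        if i%10==0: cv2.putText(c,str(y0+i),(2,i*k+12),0,0.4,(0,0,255),1)
    cv2.imwrite(name,c)
E
cat > fit.py <<'E'
from h import *
h=.5 # ruler px -> pixel-centre coords shift
pts=[("top",(347.3,241.6),(0,-.023,.023)),("top",(346.3,256.8),(0,.023,.023)),("top",(353.4,243.4),(0,-.023,-.023)),("top",(352.9,259),(0,.023,-.023)),
("side",(311.8,206.0),(0,-.023,.023)),("side",(326.8,207.0),(0,.023,.023))]
lin=[("top",(298.5,255.3),.023),("top",(310,256),.023),("top",(298.5,241.7),-.023),("top",(309.5,242),-.023),("top",(336.2,256.3),.023),("top",(337,241.3),-.023),("side",(310.9,216.5),-.023),("side",(326.0,217.6),.023)]
def bore(p):
    return Rz(p[2])@RB, np.array([p[0],p[1],.24])
def res(p,v=False):
    Rb,o=bore(p); r=[]
    for c,uv,q in pts: r+=list(proj(c,o+Rb@np.array(q))[0]-uv+h)
    for c,uv,y in lin:
        a,b=proj(c,np.array([o+Rb@np.array([0,y,.023]),o+Rb@np.array([.2,y,.023])]))
        n=np.array([-(b-a)[1],(b-a)[0]])/np.linalg.norm(b-a); r.append((np.array(uv)-h-a)@n)
    return np.array(r)
s=least_squares(res,[.5,-.05,0],loss='soft_l1'); print(s.x, np.round(res(s.x),2))
E
python3 fit.py
```

```text
[ 0.49907565 -0.06601872 -0.09290997] [-0.25 -0.13 -0.42 -0.26  0.58  0.53 -0.04 -0.31  0.15 -0.2  -0.05 -0.04
  0.64  0.09 -0.14 -0.46  0.12  0.19 -0.01 -0.25]
```

```bash
python3 - <<'E'
from h import *
def d(c,a,b,z=.07):
    P,Q=atz(c,a,z),atz(c,b,z); v=Q-P; print(c,P.round(4),Q.round(4),np.degrees(np.arctan2(v[1],v[0])).round(2))
d("top",(300,154.8),(350,158.6))
d("top",(228,243.7),(258,246.3))
d("top",(234.5,153),(229.5,205))
d("side",(200,340.6),(275,348.6))
# yaw -0.0929 = -5.32deg
# bar: ball & tip
print(-np.degrees(.0929))
for nm,uv,z in (("knob",(350+565/8-.5,220+218/7.5-.5),.02),("tip",(350+172/8-.5,220+355/7.5-.5),.009),("collar",(350+522/8-.5,220+235/7.5-.5),.02)): print(nm,atz("top",uv,z).round(4))
print("side tip",atz("side",(330,235),.01),"knob",atz("side",(313,196.5),.02))
# lever
print("lever top, side", atz("side",(286.7,312.5),.18))
for z in(.177,): print(proj("side",[[.5,.2,z]]))
E
```

```text
top [0.8496 0.0894 0.07  ] [ 0.8343 -0.0811  0.07  ] -95.11
top [0.5457 0.3316 0.07  ] [0.5358 0.2313 0.07  ] -95.62
top [0.8584 0.3131 0.07  ] [0.6775 0.3281 0.07  ] 175.25
side [0.8439 0.3136 0.07  ] [0.6213 0.3359 0.07  ] 174.29
-5.3227779167653475
knob [ 0.5288 -0.3179  0.02  ]
tip [ 0.469  -0.1494  0.009 ]
collar [ 0.5212 -0.2993  0.02  ]
side tip [ 0.4631372  -0.14663083  0.01      ] knob [ 0.52812072 -0.32620916  0.02      ]
lever top, side [0.58469019 0.28077207 0.18      ]
[[317.42061862 289.56487302]]
```

```bash
cat > bar.py <<'E'
from h import *
obs=[("top",(350+565/8-.5,220+218/7.5-.5),0),("side",(255+351/6-.5,185+80/6-.5),0),("top",(350+168/8-.5,220+356/7.5-.5),1),("side",(328.25,234.6),1)]
def pts(p):
    k=np.array([p[0],p[1],.02]); d=np.array([np.cos(p[2])*np.cos(np.radians(3)),np.sin(p[2])*np.cos(np.radians(3)),-np.sin(np.radians(3))])
    return k,k+.184*d,d
def res(p):
    k,t,_=pts(p); return np.concatenate([proj(c,(k,t)[i])[0]-uv for c,uv,i in obs])
s=least_squares(res,[.53,-.32,1.9]); 
if __name__=="__main__":
    print(s.x,np.degrees(s.x[2]),res(s.x).round(2)); k,t,d=pts(s.x); print(t, k+d*.074)
E
python3 bar.py
cat > tgt.py <<'E'
import sys; from h import *
from station import arm
def rel(P,Rt):
    s=arm.get_state(); p=np.array(s["eef_pos"]); r=R.from_quat(s["eef_rot"])
    rv=(r.inv()*R.from_matrix(Rt)).as_rotvec(); t=r.inv().apply(np.array(P)-p)/.04
    print("t",round(s["time_s"],2),"pos",p.round(4),"rot rv",rv.round(4),"shift",t.round(3),"dist mm",(np.linalg.norm(t)*40).round(1),"ang deg",np.degrees(np.linalg.norm(rv)).round(1))
    return rv,t
def status():
    s=arm.get_state(); print({k:np.round(s[k],4).tolist() for k in("time_s","qpos","eef_pos","force","ft_torque","gripper_width")})
E
```

```text
[ 0.52885372 -0.31979606  1.90563849] 109.18504283352272 [ 0.58 -0.03 -0.23 -0.11 -0.35 -0.02  0.26  0.4 ]
[ 0.46847049 -0.14625318  0.01037018] [ 0.50456916 -0.25000164  0.01612714]
```

```bash
cat > g1.py <<'E'
import sys; sys.path.insert(0,'.')
from tgt import *; import bar
k,t,d=bar.pts(bar.s.x); x=d; y=np.array([np.cos(bar.s.x[2]-np.pi/2),np.sin(bar.s.x[2]-np.pi/2),0]); z=np.cross(x,y); Rt=np.c_[x,y,z]
G=k+d*.074; up=-z
E
python3 - <<'E'
from g1 import *
status(); rel([.25,.5,.38],Rt); rel([.5046,-.25,.34],Rt); rel(G+z*.012,Rt)
E
```

```text
{'time_s': 0.1, 'qpos': [1.0879, 0.2457, 1.5589, -0.0, 1.3387, -0.1741], 'eef_pos': [0.1973, 0.6188, 0.2045], 'force': [-0.1767, -0.1808, -0.0901], 'ft_torque': [-0.0089, 0.0089, 0.0104], 'gripper_width': 0.0939}
t 0.1 pos [0.1973 0.6188 0.2045] rot rv [ 0.0226 -0.048   0.927 ] shift [-2.156 -2.436 -4.384] dist mm 218.4 ang deg 53.2
t 0.1 pos [0.1973 0.6188 0.2045] rot rv [ 0.0226 -0.048   0.927 ] shift [-13.919 -18.363  -3.361] dist mm 931.4 ang deg 53.2
t 0.1 pos [0.1973 0.6188 0.2045] rot rv [ 0.0226 -0.048   0.927 ] shift [-13.93  -18.362   5.035] dist mm 943.6 ang deg 53.2
```

Request:
send_rows --deltas '[0,0,0,-1,-1.2,-3,70,0,0,0.2,-2.1,-2.4,-4.4,70,0,0,0.3,-2.1,-2.4,-4.4,70,0,0,0.4,-2.1,-2.4,-4.4,70,0,0,0.5,-3.2,-4,-4.4,70,0,0,0.6,-4.2,-5.2,-4.4,70,0,0,0.7,-5,-6.3,-4.2,70,0,-0.02,0.8,-5.8,-7.3,-4.2,70,0.02,-0.05,0.9,-6.6,-8.3,-4.2,70,0.02,-0.05,0.93,-7.4,-9.4,-4,70,0.02,-0.05,0.93,-8.2,-10.4,-4,70,0.02,-0.05,0.93,-9,-11.5,-4,70]'

```text
time_s: 1.3
eef_pos: [0.3778, 0.1344, 0.3662]
eef_rot: [0.58, 0.814, -0.014, 0.022]
force: [0.8, 0.0, -0.8]
gripper_width: 0.0697
```

```bash
python3 - <<'E'
from g1 import *
status(); rel([.5046,-.25,.30],Rt); rel(G+z*.012,Rt)
E
```

```text
{'time_s': 1.3, 'qpos': [0.0938, -0.465, 1.9251, -0.0509, 1.6659, -0.2438], 'eef_pos': [0.3778, 0.1344, 0.3662], 'force': [0.7699, 0.0176, -0.8368], 'ft_torque': [-0.0497, 0.0291, 0.0498], 'gripper_width': 0.0697}
t 1.3 pos [0.3778 0.1344 0.3662] rot rv [ 0.003   0.0005 -0.0026] shift [-10.017  -0.145   2.186] dist mm 410.1 ang deg 0.2
t 1.3 pos [0.3778 0.1344 0.3662] rot rv [ 0.003   0.0005 -0.0026] shift [-9.642 -0.168  9.573] dist mm 543.5 ang deg 0.2
```

Request:
send_rows --deltas '[0,0,0,-1.2,0,0.1,70,0,0,0,-2.4,0,0.1,70,0,0,0,-3.6,0,0.2,70,0,0,0,-4.8,0,0.3,70,0,0,0,-6,-0.1,0.4,70,0,0,0,-7.2,-0.1,0.5,70,0,0,0,-8.4,-0.1,0.8,70,0,0,0,-9.4,-0.15,1.4,70,0,0,0,-10,-0.15,2.2,70,0,0,0,-10,-0.15,3.2,70,0,0,0,-9.9,-0.15,4.2,70,0,0,0,-9.8,-0.15,5.2,70]'

```text
time_s: 2.5
eef_pos: [0.5035, -0.2479, 0.1771]
eef_rot: [0.58, 0.814, -0.014, 0.022]
force: [-0.3, -0.0, 0.6]
gripper_width: 0.0699
```

```bash
python3 - <<'E'
from g1 import *
status(); rel(G+z*.012,Rt)
from station import vision
for n in("side","top"):
    c=vision.get_image(n)["color"][:,:,::-1]; cv2.imwrite(f"pics/{n}1.png",c)
cv2.imwrite("pics/m1.png",np.hstack([cv2.resize(cv2.imread("pics/side1.png")[120:320,220:420],None,fx=2,fy=2),cv2.resize(cv2.imread("pics/top1.png")[150:350,280:480],None,fx=2,fy=2)]))
E
```

```text
{'time_s': 2.5, 'qpos': [-0.6457, 0.0408, 1.8394, -0.0288, 1.2167, -0.968], 'eef_pos': [0.5035, -0.2479, 0.1771], 'force': [-0.325, -0.0007, 0.593], 'ft_torque': [-0.0471, 0.0355, 0.0438], 'gripper_width': 0.0699}
t 2.5 pos [ 0.5035 -0.2479  0.1771] rot rv [ 0.0025 -0.0001 -0.0032] shift [ 1.510e-01 -4.000e-03  4.321e+00] dist mm 172.9 ang deg 0.2
```

View pics/m1.png

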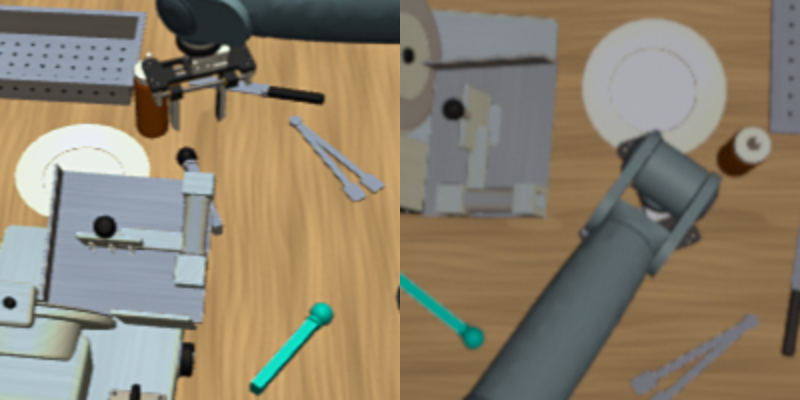

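Request:
send_rows --deltas '[0,0,0,0.1,0,1,70,0,0,0,0.15,0,2,70,0,0,0,0.15,0,3,70,0,0,0,0.15,0,3.8,70,0,0,0,0.15,0,4.2,70,0,0,0,0.15,0,4.28,70,0,0,0,0.15,0,4.28,70]'

```text
time_s: 3.3
eef_pos: [0.5011, -0.2472, 0.0025]
eef_rot: [0.58, 0.814, -0.014, 0.017]
force: [-0.2, 0.2, 0.5]
gripper_width: 0.0696
```

```bash
python3 - <<'E'
from g1 import *
status(); rel(G+z*.012,Rt)
from station import vision
for n in("side","top"):
    c=vision.get_image(n)["color"][:,:,::-1]; cv2.imwrite(f"pics/{n}2.png",c)
cv2.imwrite("pics/m2.png",cv2.resize(cv2.imread("pics/side2.png")[150:270,270:390],None,fx=5,fy=5))
E
```

```text
{'time_s': 3.3, 'qpos': [-0.6475, 0.2958, 1.915, -0.0345, 0.8964, -0.9588], 'eef_pos': [0.5011, -0.2472, 0.0025], 'force': [-0.2484, 0.1839, 0.5328], 'ft_torque': [-0.0659, 0.0114, -0.0164], 'gripper_width': 0.0696}
t 3.3 pos [ 0.5011 -0.2472  0.0025] rot rv [-0.0032 -0.0086 -0.0023] shift [-0.112  0.06  -0.036] dist mm 5.3 ang deg 0.5
```

View pics/m2.png

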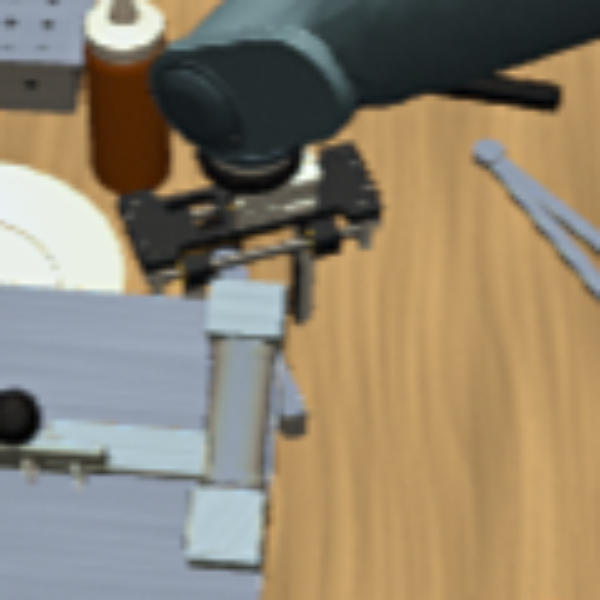

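Request:
send_rows --deltas '[0,-0.008,0,-0.11,0.06,-0.05,60,0,-0.008,0,-0.11,0.06,-0.05,40,0,-0.008,0,-0.11,0.06,-0.05,26,0,-0.008,0,-0.11,0.06,-0.05,10,0,-0.008,0,-0.11,0.06,-0.05,10,0,-0.008,0,-0.11,0.06,-0.05,10,0,-0.008,0,-0.11,0.06,-0.05,10]'

```text
time_s: 4.1
eef_pos: [0.5048, -0.2508, 0.0053]
eef_rot: [0.58, 0.814, -0.017, 0.021]
force: [-1.6, -0.5, 0.3]
gripper_width: 0.0197
```

```bash
python3 - <<'E'
from g1 import *
status(); rel(G+z*.012,Rt)
E
```

```text
{'time_s': 4.1, 'qpos': [-0.6461, 0.2971, 1.9069, -0.0411, 0.8958, -0.9541], 'eef_pos': [0.5048, -0.2508, 0.0053], 'force': [-1.5748, -0.4741, 0.2957], 'ft_torque': [-0.1588, 0.3212, -0.021], 'gripper_width': 0.0197}
t 4.1 pos [ 0.5048 -0.2508  0.0053] rot rv [-0.0032  0.0006 -0.0018] shift [0.008 0.002 0.03 ] dist mm 1.2 ang deg 0.2
```

```bash
cat > g2.py <<'E'
from tgt import *
p=[.49908,-.06602,-.0929]
Rb=Rz(p[2])@RB; o=np.array([p[0],p[1],.24]); bx,by,bz=Rb.T
Rt2=np.c_[bx,-by,-bz]
DEL=.0108; ST=.050
def tcp(s,dy=0,dz=0): return o+bx*(s-(.160-ST))-bz*DEL+by*dy+bz*dz
E
python3 - <<'E'
from g2 import *
status(); rel(tcp(-.06),Rt2); rel(tcp(-.03),Rt2); print(tcp(-.06))
E
```

```text
{'time_s': 4.1, 'qpos': [-0.6461, 0.2971, 1.9069, -0.0411, 0.8958, -0.9541], 'eef_pos': [0.5048, -0.2508, 0.0053], 'force': [-1.5748, -0.4741, 0.2957], 'ft_torque': [-0.1588, 0.3212, -0.021], 'gripper_width': 0.0197}
t 4.1 pos [ 0.5048 -0.2508  0.0053] rot rv [ 0.1192 -0.4628  0.4128] shift [ 0.527 -0.225 -7.796] dist mm 312.7 ang deg 36.2
t 4.1 pos [ 0.5048 -0.2508  0.0053] rot rv [ 0.1192 -0.4628  0.4128] shift [ 1.137  0.045 -7.453] dist mm 301.6 ang deg 36.2
[ 0.48492159 -0.21798619  0.31564693]
```

Request:
send_rows --deltas '[0,0,0,0,0,-0.2,10,0,0,0,0,0,-0.6,10,0,0,0,0,0,-1.2,10,0,0,0,0,0,-1.8,10,0.02,-0.06,0.06,0,0,-2.4,10,0.04,-0.13,0.12,0,0,-3.2,10,0.05,-0.2,0.18,0,0,-4,10,0.07,-0.27,0.24,0.1,-0.1,-4.8,10,0.09,-0.34,0.3,0.2,-0.1,-5.6,10,0.11,-0.41,0.37,0.4,-0.2,-6.4,10,0.12,-0.46,0.41,0.5,-0.2,-7.2,10,0.12,-0.463,0.413,0.53,-0.22,-7.8,10]'

```text
time_s: 5.3
eef_pos: [0.4849, -0.2158, 0.3179]
eef_rot: [0.714, 0.651, -0.191, 0.175]
force: [0.1, 0.5, -3.5]
gripper_width: 0.0197
```

Request:
send_rows --deltas '[0,0,0,0,0,0,10,0,0,0,0,0,0,10]'

```text
time_s: 5.5
eef_pos: [0.4848, -0.2154, 0.3183]
eef_rot: [0.714, 0.651, -0.19, 0.175]
force: [0.5, 0.0, -3.7]
gripper_width: 0.0195
```

```bash
python3 - <<'E'
from g2 import *
status(); rel(tcp(-.06),Rt2)
from station import vision
for n in("side","top"):
    c=vision.get_image(n)["color"][:,:,::-1]; cv2.imwrite(f"pics/{n}3.png",c)
cv2.imwrite("pics/m3.png",np.hstack([cv2.resize(cv2.imread("pics/side3.png")[150:270,270:390],None,fx=3.3,fy=5),cv2.resize(cv2.imread("pics/top3.png")[190:290,300:420],None,fx=3.3,fy=6)]))
E
```

```text
{'time_s': 5.5, 'qpos': [-0.3776, -0.1636, 1.8418, -0.5149, 1.3336, -0.1941], 'eef_pos': [0.4848, -0.2154, 0.3183], 'force': [0.461, 0.0495, -3.6615], 'ft_torque': [0.5018, 0.0427, -0.0629], 'gripper_width': 0.0195}
t 5.5 pos [ 0.4848 -0.2154  0.3183] rot rv [ 0.0027 -0.0006 -0.0009] shift [-0.023  0.008  0.09 ] dist mm 3.7 ang deg 0.2
```

View pics/m3.png

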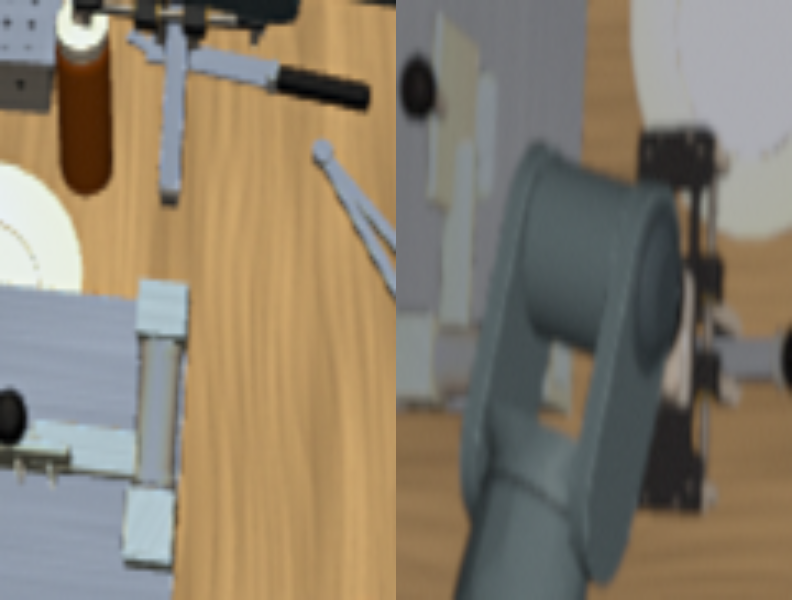

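```bash
python3 - <<'E'
from g2 import *
s=arm.get_state(); Rr=R.from_quat(s["eef_rot"]).as_matrix(); P=np.array(s["eef_pos"])
X=Rr[:,0];Z=Rr[:,2]; A=P-Z*DEL
img=cv2.imread("pics/side3.png"); crop(img,280,140,60,50,12,"pics/e3.png"); c=cv2.imread("pics/e3.png")
def line(a,b,col):
    q=[tuple(int(round(v)) for v in ((proj("side",w)[0]+.5-[280,140])*12)) for w in(a,b)]; cv2.line(c,*q,col,1)
Y=Rr[:,1]
t=A+X*.11
for yy,zz in((.0075,.0075),(-.0075,.0075),(.0075,-.0075),(-.0075,-.0075)):
    line(t+Y*yy+Z*zz,t+Y*-yy+Z*zz,(0,0,255)); line(t+Y*yy+Z*zz,t+Y*yy-Z*zz,(0,0,255))
for yy in(.01,-.01): line(A+Y*yy-Z*.01,A+X*.103+Y*yy-Z*.01,(0,255,0))
cv2.imwrite("pics/e3b.png",c)
c2=cv2.imread("pics/side3.png"); crop(c2,300,195,40,40,15,"pics/e4.png"); c=cv2.imread("pics/e4.png")
for (q1,q2) in (((0,-.023,.023),(0,.023,.023)),((0,.023,.023),(.03,.023,.023)),((0,-.023,.023),(.03,-.023,.023))):
    a,b=[tuple(int(round(v)) for v in (proj("side",o+Rb@np.array(q))[0]+.5-[300,195])*15) for q in(q1,q2)]; cv2.line(c,a,b,(0,0,255),1)
cv2.imwrite("pics/e4b.png",c)
E
```

```text
(no output)
```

View pics/e3b.png

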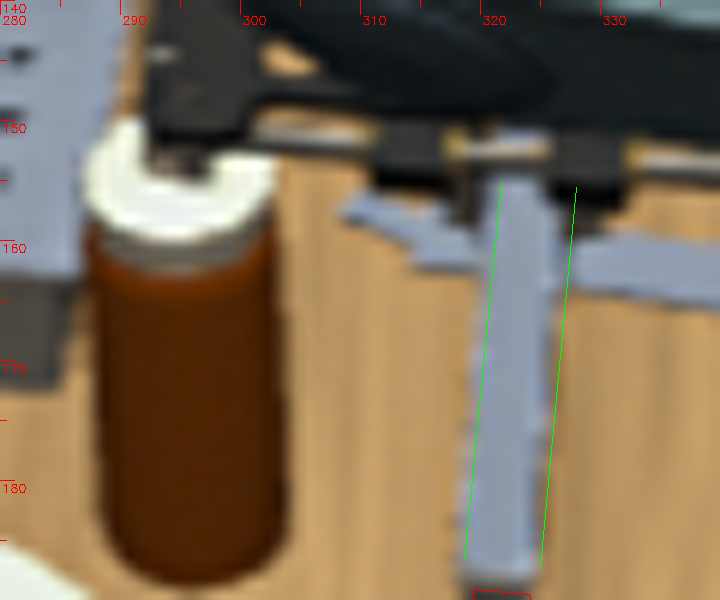

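View pics/e4b.png

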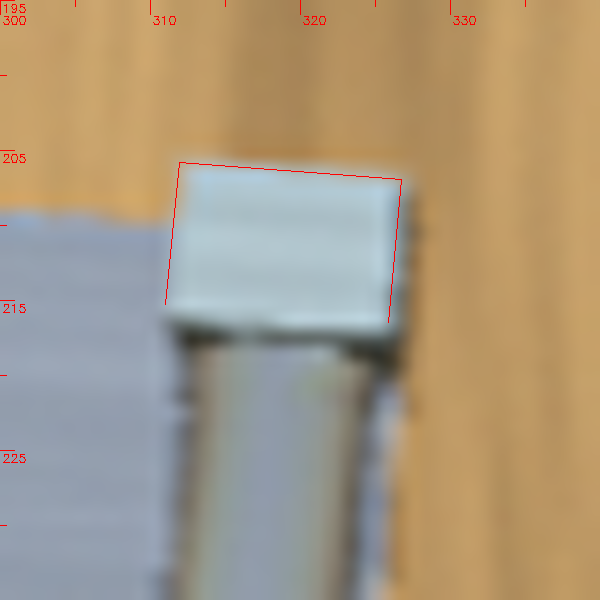

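```bash
python3 - <<'E'
from g2 import *
rel(tcp(-.012),Rt2)
E
```

```text
t 5.6 pos [ 0.4841 -0.2156  0.3161] rot rv [-0.001  -0.0013  0.0005] shift [1.156 0.027 0.04 ] dist mm 46.3 ang deg 0.1
```

Request:
send_rows --deltas '[0,0,0,0.4,0.01,0.02,10,0,0,0,0.8,0.02,0.03,10,0,0,0,1.15,0.03,0.04,10,0,0,0,1.15,0.03,0.04,10,0,0,0,1.15,0.03,0.04,10]'

```text
time_s: 6.1
eef_pos: [0.4887, -0.1769, 0.2912]
eef_rot: [0.714, 0.651, -0.192, 0.173]
force: [0.0, -0.0, -3.2]
gripper_width: 0.0199
```

```bash
cat > look.py <<'E'
from g2 import *
from station import vision
import sys
n=sys.argv[1]
status(); rel(tcp(float(sys.argv[2])),Rt2)
s=arm.get_state(); Rr=R.from_quat(s["eef_rot"]).as_matrix(); P=np.array(s["eef_pos"])
img=vision.get_image("side")["color"][:,:,::-1].copy(); cv2.imwrite(f"pics/side{n}.png",img)
t=vision.get_image("top")["color"][:,:,::-1].copy(); cv2.imwrite(f"pics/top{n}.png",t)
crop(img,290,160,50,60,10,f"pics/l{n}.png"); crop(t,300,220,80,50,10,f"pics/lt{n}.png")
E
python3 look.py 4 -.012
```

```text
{'time_s': 6.1, 'qpos': [-0.3007, -0.1443, 1.8734, -0.5269, 1.332, -0.1023], 'eef_pos': [0.4887, -0.1769, 0.2912], 'force': [0.0262, -0.0011, -3.2319], 'ft_torque': [0.3636, 0.0191, -0.0501], 'gripper_width': 0.0199}
t 6.1 pos [ 0.4887 -0.1769  0.2912] rot rv [-0.0019 -0.0012  0.0014] shift [ 0.001  0.    -0.014] dist mm 0.6 ang deg 0.2
```

View pics/l4.png

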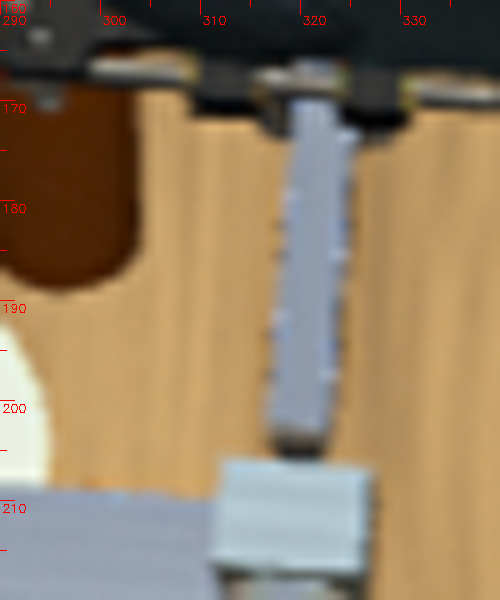

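View pics/lt4.png

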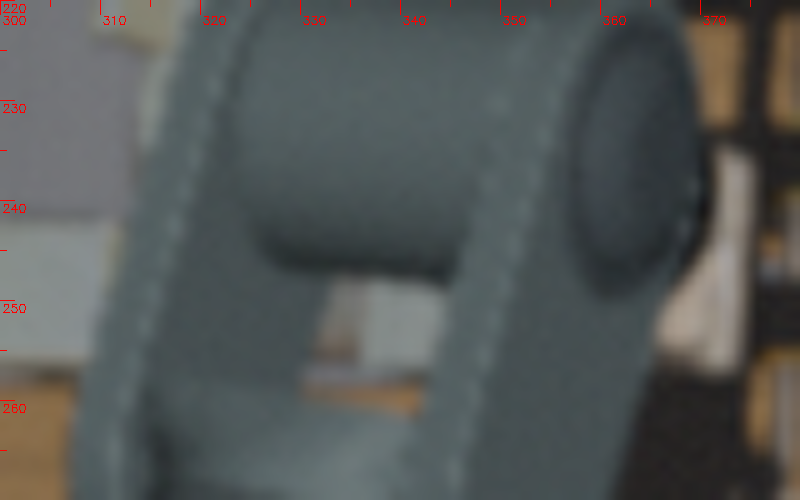

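Request:
send_rows --deltas '[0,0,0,0.1,0,-0.01,10,0,0,0,0.2,0,-0.01,10,0,0,0,0.3,0,-0.01,10,0,0,0,0.4,0,-0.01,10,0,0,0,0.45,0,-0.01,10,0,0,0,0.5,0,-0.01,10]'

```text
time_s: 6.8
eef_pos: [0.4904, -0.1597, 0.2823]
eef_rot: [0.714, 0.651, -0.192, 0.174]
force: [-1.7, -0.3, -2.1]
gripper_width: 0.0198
```

```bash
python3 - <<'E'
from g2 import *
status(); rel(tcp(.01),Rt2); s=arm.get_state(); print(Rb.T@(np.array(s["force"])-[0,0,-3.3]))
E
```

```text
{'time_s': 6.8, 'qpos': [-0.2658, -0.1363, 1.8826, -0.5309, 1.3341, -0.0618], 'eef_pos': [0.4904, -0.1597, 0.2823], 'force': [-1.6783, -0.3318, -2.0663], 'ft_torque': [0.2825, 0.3873, -0.0362], 'gripper_width': 0.0198}
t 6.8 pos [ 0.4904 -0.1597  0.2823] rot rv [-0.0015 -0.0007  0.0005] shift [ 0.065 -0.001  0.01 ] dist mm 2.6 ang deg 0.1
[-1.03780727  1.64028025  0.82540839]
```

Request:
send_rows --deltas '[0,0,0,0.05,-0.03,-0.01,10,0,0,0,0.15,-0.03,-0.01,10,0,0,0,0.25,-0.03,-0.01,10,0,0,0,0.35,-0.03,-0.01,10,0,0,0,0.45,-0.03,-0.01,10,0,0,0,0.55,-0.03,-0.01,10]'

```text
time_s: 7.4
eef_pos: [0.4911, -0.14, 0.2714]
eef_rot: [0.714, 0.651, -0.192, 0.174]
force: [0.5, -0.3, -3.4]
gripper_width: 0.0197
```

```bash
cat > st.py <<'E'
from g2 import *
status(); rel(tcp(.01),Rt2); s=arm.get_state(); print("Fbore",Rb.T@(np.array(s["force"])-[0,0,-3.3]),"Tbore",Rb.T@np.array(s["ft_torque"])); P=np.array(s["eef_pos"]); print("in bore mm", ((Rb.T@(P-o)+[.11,0,DEL])*1000).round(1))
E
python3 st.py
```

```text
{'time_s': 7.4, 'qpos': [-0.2268, -0.1273, 1.8943, -0.5341, 1.3357, -0.0171], 'eef_pos': [0.4911, -0.14, 0.2714], 'force': [0.4824, -0.2719, -3.439], 'ft_torque': [0.4175, 0.0689, -0.0563], 'gripper_width': 0.0197}
t 7.4 pos [ 0.4911 -0.14    0.2714] rot rv [-0.0014 -0.0008  0.0005] shift [-0.496  0.028  0.02 ] dist mm 19.9 ang deg 0.1
Fbore [-0.12622568 -0.50556281 -0.23335407] Tbore [ 0.12104851 -0.40929389  0.0049036 ]
in bore mm [29.8  1.1  0.8]
```

Request:
send_rows --deltas '[0,0,0,0.15,0,0,10,0,0,0,0.3,0,0,10,0,0,0,0.45,0,0,10,0,0,0,0.6,0,0,10,0,0,0,0.65,0,0,10]'

```text
time_s: 7.9
eef_pos: [0.4932, -0.1181, 0.2589]
eef_rot: [0.713, 0.651, -0.193, 0.175]
force: [-1.6, -7.6, -1.5]
gripper_width: 0.0199
```

```bash
python3 st.py
```

```text
{'time_s': 7.9, 'qpos': [-0.1808, -0.1096, 1.9022, -0.5402, 1.3367, 0.0363], 'eef_pos': [0.4932, -0.1181, 0.2589], 'force': [-1.5543, -7.6048, -1.4756], 'ft_torque': [-1.0594, 0.2871, -0.1096], 'gripper_width': 0.0199}
t 7.9 pos [ 0.4932 -0.1181  0.2589] rot rv [-0.0013  0.0024  0.0012] shift [-1.129  0.025  0.027] dist mm 45.2 ang deg 0.2
Fbore [-7.59461763  0.84208677 -2.27808957] Tbore [ 0.21724084  1.08146118 -0.00113981]
in bore mm [55.2  1.1  1. ]
```

Request:
send_rows --deltas '[0,0,0,0.1,-0.005,0.02,10,0,0,0,0.2,-0.005,0.02,10,0,0,0,0.3,-0.005,0.02,10,0,0,0,0.4,-0.005,0.02,10]'

```text
time_s: 8.3
eef_pos: [0.4941, -0.1074, 0.2526]
eef_rot: [0.713, 0.649, -0.195, 0.177]
force: [-3.4, -11.1, 2.0]
gripper_width: 0.0196
```

```bash
python3 st.py; python3 look.py 5 .07
```

```text
{'time_s': 8.3, 'qpos': [-0.1555, -0.0981, 1.9053, -0.5489, 1.3379, 0.0688], 'eef_pos': [0.4941, -0.1074, 0.2526], 'force': [-3.3639, -11.1022, 1.9556], 'ft_torque': [-1.5963, 0.7038, -0.1458], 'gripper_width': 0.0196}
t 8.3 pos [ 0.4941 -0.1074  0.2526] rot rv [-0.0019  0.0099 -0.0002] shift [-1.44   0.029  0.036] dist mm 57.6 ang deg 0.6
Fbore [-12.47141798   2.31951419  -1.13168855] Tbore [0.55159093 1.65468096 0.15008228]
in bore mm [67.6  1.1  0.9]
{'time_s': 8.3, 'qpos': [-0.1555, -0.0981, 1.9053, -0.5489, 1.3379, 0.0688], 'eef_pos': [0.4941, -0.1074, 0.2526], 'force': [-3.3639, -11.1022, 1.9556], 'ft_torque': [-1.5963, 0.7038, -0.1458], 'gripper_width': 0.0196}
t 8.3 pos [ 0.4941 -0.1074  0.2526] rot rv [-0.0019  0.0099 -0.0002] shift [0.059 0.029 0.021] dist mm 2.8 ang deg 0.6
```

View pics/l5.png

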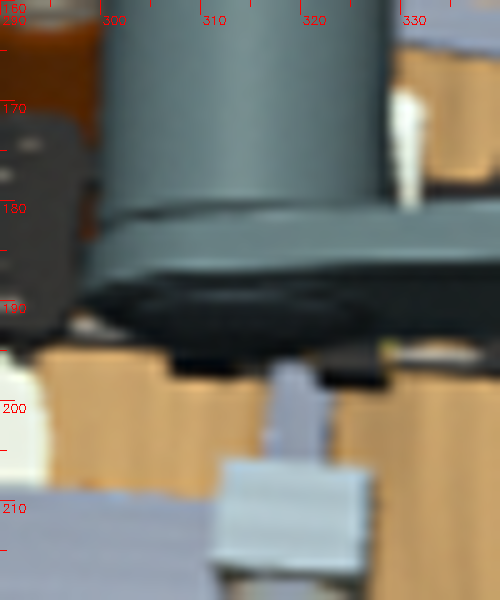

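Request:
send_rows --deltas '[0,0,0,0.12,-0.015,0.01,10,0,0,0,0.24,-0.02,0.01,10,0,0,0,0.36,-0.02,0.01,10,0,0,0,0.36,-0.02,0.01,10]'

```text
time_s: 8.8
eef_pos: [0.4948, -0.0959, 0.246]
eef_rot: [0.713, 0.649, -0.196, 0.178]
force: [-1.1, -6.9, -1.2]
gripper_width: 0.0194
```

```bash
python3 st.py
```

```text
{'time_s': 8.8, 'qpos': [-0.1314, -0.0878, 1.9087, -0.552, 1.3379, 0.0977], 'eef_pos': [0.4948, -0.0959, 0.246], 'force': [-1.0823, -6.943, -1.2332], 'ft_torque': [-0.7718, 0.2133, -0.0112], 'gripper_width': 0.0194}
t 8.8 pos [ 0.4948 -0.0959  0.246 ] rot rv [-0.0011  0.0123 -0.0007] shift [-1.771  0.039  0.044] dist mm 70.9 ang deg 0.7
Fbore [-7.10725452  0.4335236  -1.71682624] Tbore [0.12753846 0.7882587  0.06072786]
in bore mm [80.9  1.5  0.9]
```

Request:
send_rows --deltas '[0,0,0,0,0,0,30,0,0,0,0,0,0,60,0,0,0,0,0,0,60,0,0,0,0,0,0,60,0,0,0,0,0,0,60,0,0,0,0,0,0,60]'

```text
time_s: 9.4
eef_pos: [0.4948, -0.0959, 0.246]
eef_rot: [0.713, 0.649, -0.196, 0.178]
force: [-0.8, -0.3, -0.1]
gripper_width: 0.0596
```

```bash
python3 st.py; python3 look.py 6 .07; python3 - <<'E'
import sys; sys.path.insert(0,'.')
from h import *
crop(cv2.imread("pics/top6.png"),330,210,70,60,10,"pics/lt6.png")
E
```

```text
{'time_s': 9.4, 'qpos': [-0.1313, -0.0879, 1.9087, -0.552, 1.3379, 0.0978], 'eef_pos': [0.4948, -0.0959, 0.246], 'force': [-0.8026, -0.2868, -0.0545], 'ft_torque': [0.2022, 0.0097, 0.0153], 'gripper_width': 0.0596}
t 9.4 pos [ 0.4948 -0.0959  0.246 ] rot rv [-0.001   0.0123 -0.0006] shift [-1.772  0.038  0.045] dist mm 70.9 ang deg 0.7
Fbore [-1.93453997  0.7724902   2.63066782] Tbore [ 0.01696879 -0.20043404  0.02743557]
in bore mm [80.9  1.5  0.9]
{'time_s': 9.4, 'qpos': [-0.1313, -0.0879, 1.9087, -0.552, 1.3379, 0.0978], 'eef_pos': [0.4948, -0.0959, 0.246], 'force': [-0.8026, -0.2868, -0.0545], 'ft_torque': [0.2022, 0.0097, 0.0153], 'gripper_width': 0.0596}
t 9.4 pos [ 0.4948 -0.0959  0.246 ] rot rv [-0.001   0.0123 -0.0006] shift [-0.272  0.037  0.027] dist mm 11.1 ang deg 0.7
```

View pics/l6.png

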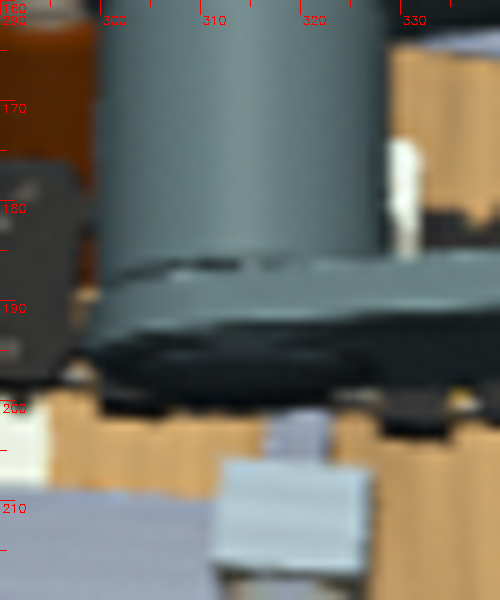

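View pics/lt6.png

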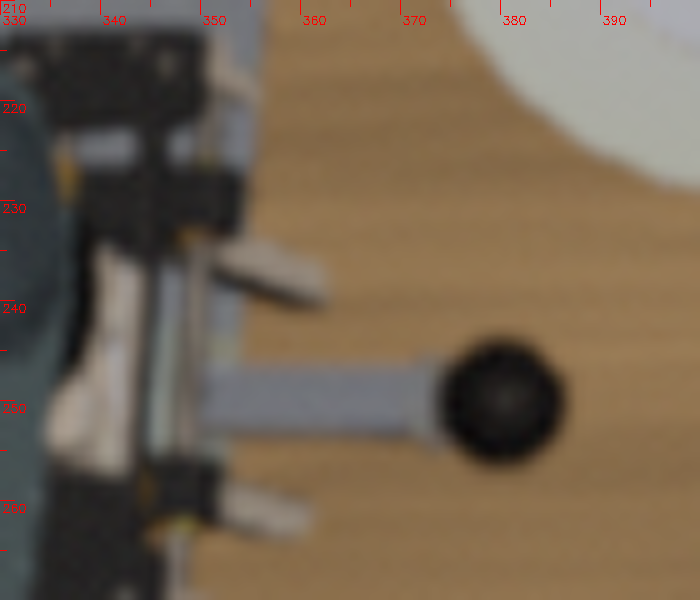

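```bash
python3 - <<'E'
from g2 import *
O,d=ray("top",(379.7,249.8))
# knob = o - bx*L + by*ey + bz*ez ; for ray pick param given ez
for ez in(0,-.003,-.006,-.009):
    # solve O+d*t = o -bx L + by ey + bz ez
    A=np.c_[d,bx,-by]; t,L,ey=np.linalg.solve(A,o+bz*ez-O); print(ez,"L",L.round(4),"depth",(.184-L).round(4),"ey",ey.round(4))
E
```

```text
0 L 0.1013 depth 0.0827 ey -0.0002
-0.003 L 0.0998 depth 0.0842 ey -0.0006
-0.006 L 0.0984 depth 0.0856 ey -0.0011
-0.009 L 0.097 depth 0.087 ey -0.0015
```

```bash
python3 - <<'E'
from g2 import *
rel(o-bx*.100+bz*(-.004-.019)+by*.0005,Rt2)
rel(o-bx*.100+bz*(-.004-.011)+by*.0005,Rt2)
E
```

```text
t 9.5 pos [ 0.4948 -0.0959  0.246 ] rot rv [-0.0011  0.0123 -0.0006] shift [-1.769  0.027  0.349] dist mm 72.1 ang deg 0.7
t 9.5 pos [ 0.4948 -0.0959  0.246 ] rot rv [-0.0011  0.0123 -0.0006] shift [-1.771  0.027  0.149] dist mm 71.1 ang deg 0.7
```

Request:
send_rows --deltas '[0,0.01,0,-0.4,0.02,0,60,0,0.012,0,-0.8,0.02,0.1,60,0,0.012,0,-1.2,0.02,0.2,60,0,0.012,0,-1.6,0.03,0.3,60,0,0.012,0,-1.77,0.03,0.35,60,0,0.012,0,-1.77,0.03,0.35,60,0,0.012,0,-1.77,0.03,0.35,60]'

```text
time_s: 10.2
eef_pos: [0.4895, -0.1634, 0.2698]
eef_rot: [0.714, 0.65, -0.192, 0.174]
force: [1.1, 0.5, -0.4]
gripper_width: 0.0601
```

```bash
python3 - <<'E'
from g2 import *
status(); rel(o-bx*.100+bz*(-.004-.019)+by*.0005,Rt2)
from station import vision
for n in("side","top"):
    c=vision.get_image(n)["color"][:,:,::-1].copy(); cv2.imwrite(f"pics/{n}7.png",c)
crop(cv2.imread("pics/top7.png"),320,205,80,70,8,"pics/lt7.png"); crop(cv2.imread("pics/side7.png"),280,140,80,80,7,"pics/l7.png")
E
```

```text
{'time_s': 10.2, 'qpos': [-0.2733, -0.1283, 1.8985, -0.5344, 1.3097, -0.0548], 'eef_pos': [0.4895, -0.1634, 0.2698], 'force': [1.115, 0.513, -0.3664], 'ft_torque': [0.1615, 0.0026, 0.0079], 'gripper_width': 0.0601}
t 10.2 pos [ 0.4895 -0.1634  0.2698] rot rv [-0.0013 -0.0001 -0.0004] shift [-0.01  -0.    -0.003] dist mm 0.4 ang deg 0.1
```

View pics/lt7.png

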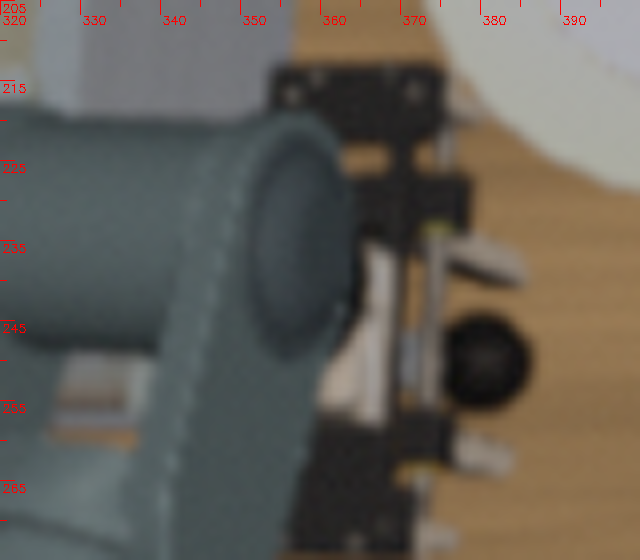

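View pics/l7.png

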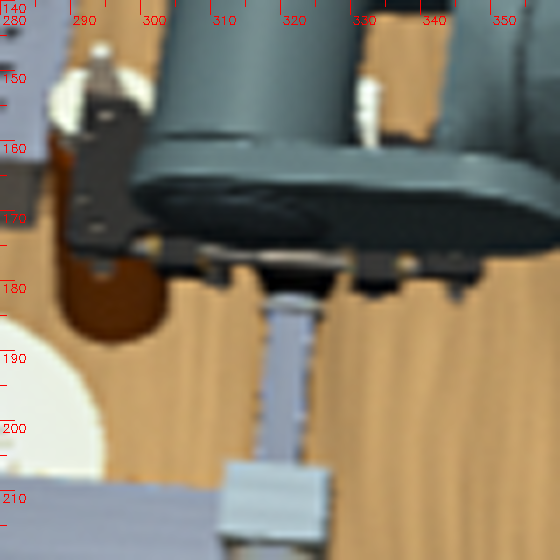

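Request:
send_rows --deltas '[0,0,0,0,0,0,45,0,0,0,0,0,0,35,0,0,0,0,0,0,30,0,0,0,0,0,0,30,0,0,0,0,0,0,30]'

```text
time_s: 10.8
eef_pos: [0.4895, -0.1629, 0.2695]
eef_rot: [0.714, 0.651, -0.192, 0.174]
force: [1.0, 0.9, 0.2]
gripper_width: 0.0387
```

```bash
cat >st2.py <<'E'
from g2 import *
s=arm.get_state(); status(); P=np.array(s["eef_pos"]); Z=R.from_quat(s["eef_rot"]).as_matrix()[:,2]
rel(P,Rt2)
print("Fbore",Rb.T@np.array(s["force"]),"grasp pt in bore mm",(Rb.T@(P-Z*.019-o)*1000).round(1))
E
python3 st2.py
```

```text
{'time_s': 10.8, 'qpos': [-0.2726, -0.1282, 1.8987, -0.5341, 1.3098, -0.055], 'eef_pos': [0.4895, -0.1629, 0.2695], 'force': [0.9971, 0.8961, 0.1652], 'ft_torque': [0.3293, 0.116, 0.0339], 'gripper_width': 0.0387}
t 10.8 pos [ 0.4895 -0.1629  0.2695] rot rv [-0.0014 -0.0005  0.0005] shift [0. 0. 0.] dist mm 0.0 ang deg 0.1
Fbore [ 0.77020169 -0.9096562   0.63549034] grasp pt in bore mm [-99.1   0.5  -4.1]
```

Request:
send_rows --deltas '[0,0,0,0,0,-0.04,30,0,0,0,0,0,-0.08,30,0,0,0,0,0,-0.11,30,0,0,0,0,0,-0.11,30]'

```text
time_s: 11.2
eef_pos: [0.4896, -0.1607, 0.2733]
eef_rot: [0.714, 0.651, -0.192, 0.174]
force: [0.1, -0.8, -1.2]
gripper_width: 0.0385
```

```bash
python3 st2.py;  python3 - <<'E'
from g2 import *
from station import vision
for n in("side","top"):
    c=vision.get_image(n)["color"][:,:,::-1].copy(); cv2.imwrite(f"pics/{n}8.png",c)
crop(cv2.imread("pics/top8.png"),320,205,80,70,8,"pics/lt8.png"); crop(cv2.imread("pics/side8.png"),280,140,80,80,7,"pics/l8.png")
E
```

```text
{'time_s': 11.2, 'qpos': [-0.2681, -0.131, 1.8944, -0.5332, 1.3185, -0.055], 'eef_pos': [0.4896, -0.1607, 0.2733], 'force': [0.0829, -0.808, -1.236], 'ft_torque': [0.1817, 0.0515, -0.0103], 'gripper_width': 0.0385}
t 11.2 pos [ 0.4896 -0.1607  0.2733] rot rv [-0.0016 -0.0005  0.0006] shift [0. 0. 0.] dist mm 0.0 ang deg 0.1
Fbore [-0.07205394 -0.15746496 -1.46881546] grasp pt in bore mm [-99.    0.6   0.3]
```

View pics/lt8.png

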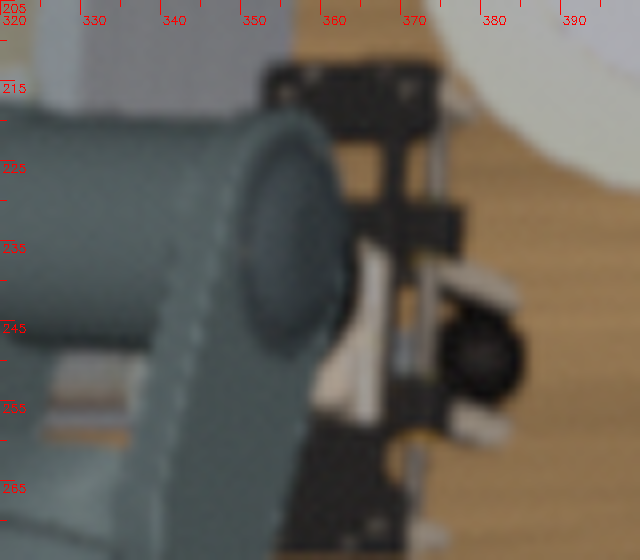

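Request:
send_rows --deltas '[0,0,0,0.12,0,0,30,0,0,0,0.24,0,0,30,0,0,0,0.36,0,0,30,0,0,0,0.48,0,0,30]'

```text
time_s: 11.7
eef_pos: [0.4908, -0.1465, 0.2657]
eef_rot: [0.714, 0.65, -0.194, 0.176]
force: [-4.2, -8.9, 3.6]
gripper_width: 0.0388
```

```bash
python3 st2.py
```

```text
{'time_s': 11.7, 'qpos': [-0.2361, -0.1209, 1.901, -0.5432, 1.321, -0.0155], 'eef_pos': [0.4908, -0.1465, 0.2657], 'force': [-4.2219, -8.8818, 3.6272], 'ft_torque': [-1.631, 0.7709, -0.2634], 'gripper_width': 0.0388}
t 11.7 pos [ 0.4908 -0.1465  0.2657] rot rv [-0.0027  0.0065 -0.0004] shift [0. 0. 0.] dist mm 0.0 ang deg 0.4
Fbore [-9.81149664  3.37980104 -1.47636047] grasp pt in bore mm [-82.8   0.7   0.8]
```

Request:
send_rows --deltas '[0,0,0,0.12,-0.02,0.01,30,0,0,0,0.24,-0.02,0.01,30,0,0,0,0.36,-0.02,0.01,30,0,0,0,0.48,-0.02,0.01,30,0,0,0,0.6,-0.02,0.01,30,0,0,0,0.7,-0.02,0.01,30]'

```text
time_s: 12.3
eef_pos: [0.4924, -0.1243, 0.2529]
eef_rot: [0.714, 0.649, -0.196, 0.177]
force: [-1.3, -6.9, 1.9]
gripper_width: 0.0391
```

```bash
python3 st2.py
```

```text
{'time_s': 12.3, 'qpos': [-0.1889, -0.1042, 1.9108, -0.5516, 1.3219, 0.0418], 'eef_pos': [0.4924, -0.1243, 0.2529], 'force': [-1.2672, -6.9086, 1.8826], 'ft_torque': [-1.2413, 0.363, -0.0871], 'gripper_width': 0.0391}
t 12.3 pos [ 0.4924 -0.1243  0.2529] rot rv [-0.0022  0.0117 -0.0015] shift [0. 0. 0.] dist mm 0.0 ang deg 0.7
Fbore [-7.00032305  0.62082332 -1.86778765] grasp pt in bore mm [-57.    1.2   0.8]
```

Request:
send_rows --deltas '[0,0.005,0,0.12,0,0.01,30,0,0.01,0,0.24,0,0.01,30,0,0.01,0,0.36,0,0.01,30,0,0.01,0,0.48,0,0.01,30,0,0.01,0,0.58,0,0.01,30]'

```text
time_s: 12.8
eef_pos: [0.4939, -0.1067, 0.2423]
eef_rot: [0.714, 0.649, -0.195, 0.176]
force: [-4.6, -6.7, 2.3]
gripper_width: 0.0385
```

```bash
python3 st2.py;  python3 - <<'E'
from g2 import *
from station import vision
for n in("side","top"):
    c=vision.get_image(n)["color"][:,:,::-1].copy(); cv2.imwrite(f"pics/{n}9.png",c)
crop(cv2.imread("pics/top9.png"),310,205,80,70,8,"pics/lt9.png"); crop(cv2.imread("pics/side9.png"),280,160,80,80,7,"pics/l9.png")
E
```

```text
{'time_s': 12.8, 'qpos': [-0.1552, -0.0881, 1.9147, -0.5489, 1.3231, 0.0812], 'eef_pos': [0.4939, -0.1067, 0.2423], 'force': [-4.5817, -6.6997, 2.3169], 'ft_torque': [-1.491, 0.6738, -0.2974], 'gripper_width': 0.0385}
t 12.8 pos [ 0.4939 -0.1067  0.2423] rot rv [-0.0035  0.0076 -0.0025] shift [0. 0. 0.] dist mm 0.0 ang deg 0.5
Fbore [-7.30357748  3.94039173 -1.54143482] grasp pt in bore mm [-36.5   1.3   0.5]
```

View pics/lt9.png

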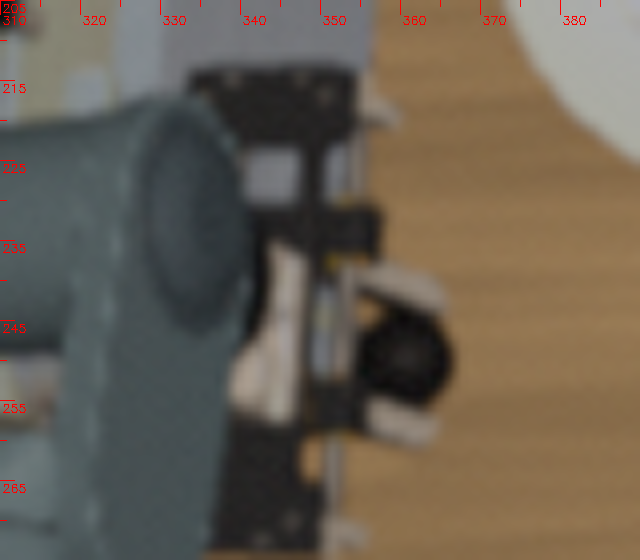

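View pics/l9.png

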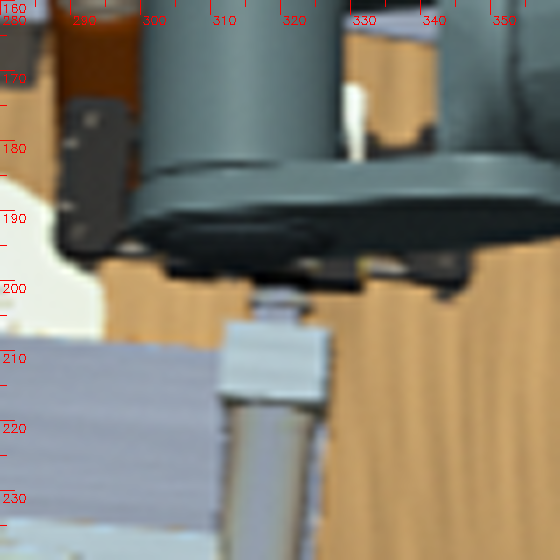

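Request:
send_rows --deltas '[0,0.005,0,0.1,-0.02,0.01,30,0,0.005,0,0.2,-0.03,0.01,30,0,0.005,0,0.28,-0.03,0.01,30,0,0.005,0,0.33,-0.03,0.01,30,0,0.005,0,0.36,-0.03,0.01,30]'

```text
time_s: 13.4
eef_pos: [0.4944, -0.0965, 0.2365]
eef_rot: [0.714, 0.649, -0.195, 0.177]
force: [-2.5, -12.2, 2.7]
gripper_width: 0.0387
```

```bash
python3 st2.py
```

```text
{'time_s': 13.4, 'qpos': [-0.1342, -0.0798, 1.9182, -0.5508, 1.3223, 0.1063], 'eef_pos': [0.4944, -0.0965, 0.2365], 'force': [-2.4845, -12.1914, 2.7163], 'ft_torque': [-2.236, 0.3186, -0.1036], 'gripper_width': 0.0387}
t 13.4 pos [ 0.4944 -0.0965  0.2365] rot rv [-0.0021  0.0089 -0.003 ] shift [0. 0. 0.] dist mm 0.0 ang deg 0.5
Fbore [-12.07029683   1.34283677  -3.83223767] grasp pt in bore mm [-24.7   1.8   0.6]
```

Request:
send_rows --deltas '[0,0,0,0.05,0,0.02,30,0,0,0,0.1,0,0.02,30,0,0,0,0.14,0,0.02,30]'

```text
time_s: 13.7
eef_pos: [0.4947, -0.0967, 0.2364]
eef_rot: [0.713, 0.647, -0.2, 0.181]
force: [-5.2, -21.8, 5.3]
gripper_width: 0.0388
```

```bash
python3 st2.py;  python3 - <<'E'
from g2 import *
from station import vision
for n in("side","top"):
    c=vision.get_image(n)["color"][:,:,::-1].copy(); cv2.imwrite(f"pics/{n}10.png",c)
crop(cv2.imread("pics/top10.png"),310,205,80,70,8,"pics/lt10.png"); crop(cv2.imread("pics/side10.png"),280,160,80,80,7,"pics/l10.png")
E
```

```text
{'time_s': 13.7, 'qpos': [-0.1282, -0.0752, 1.9175, -0.5642, 1.324, 0.1179], 'eef_pos': [0.4947, -0.0967, 0.2364], 'force': [-5.2181, -21.7504, 5.3083], 'ft_torque': [-3.7254, 0.8483, -0.2096], 'gripper_width': 0.0388}
t 13.7 pos [ 0.4947 -0.0967  0.2364] rot rv [-0.0027  0.0218 -0.0042] shift [0. 0. 0.] dist mm 0.0 ang deg 1.3
Fbore [-21.82855789   3.17788324  -6.47321538] grasp pt in bore mm [-24.5   1.4   0.4]
```

View pics/lt10.png

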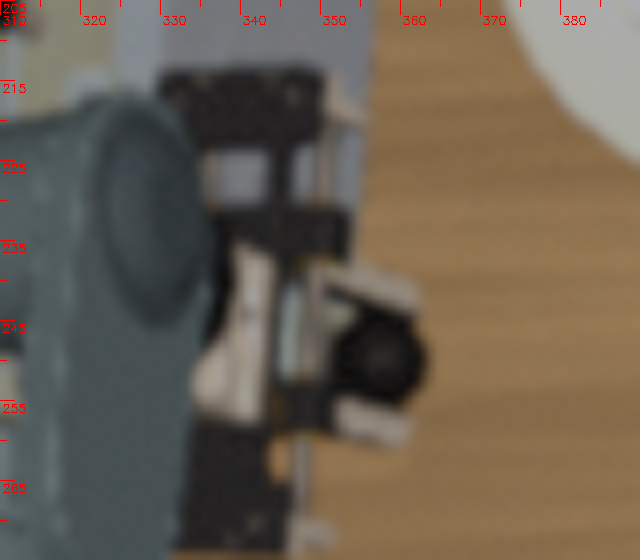

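View pics/l10.png

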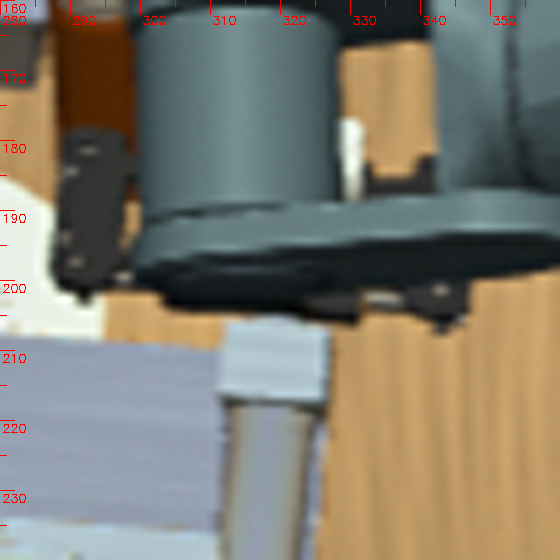

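```bash
python3 - <<'E'
from g2 import *
for uv in((357.0,249.4),(357.3,249.3)):
  O,d=ray("top",uv); t,L,ey=np.linalg.solve(np.c_[d,bx,-by],o-O); print(L,ey)
print(proj("top",o-bx*.024))
E
```

```text
0.025744674623796288 -0.0009426202144412722
0.02673717238963915 -0.0012544261892650525
[[356.49650194 249.70025711]]
```

Request:
send_rows --deltas '[0,0,0,0.08,-0.02,0.03,30,0,0,0,0.12,-0.03,0.04,30]'

```text
time_s: 14.0
eef_pos: [0.4947, -0.097, 0.2363]
eef_rot: [0.713, 0.645, -0.202, 0.185]
force: [-2.3, -16.3, 8.7]
gripper_width: 0.0385
```

```bash
python3 st2.py
```

```text
{'time_s': 14.0, 'qpos': [-0.1242, -0.0741, 1.9194, -0.5746, 1.3228, 0.1276], 'eef_pos': [0.4947, -0.097, 0.2363], 'force': [-2.3164, -16.3054, 8.669], 'ft_torque': [-2.9978, 0.4862, -0.0154], 'gripper_width': 0.0385}
t 14.0 pos [ 0.4947 -0.097   0.2363] rot rv [-0.0007  0.0316 -0.0063] shift [0. 0. 0.] dist mm 0.0 ang deg 1.8
Fbore [-18.58064625   0.79385067  -0.71742796] grasp pt in bore mm [-24.6   1.5   0.1]
```

Request:
send_rows --deltas '[0,0,0,0,0,0,45,0,0,0,0,0,0,60,0,0,0,0,0,0,60,0,0,0,0,0,0,60,0,0,0,0,0,-0.6,60,0,0,0,0,0,-1.6,60,0,0,0,0,0,-2.8,60,0,0,0,-0.5,-0.1,-3.5,60,0,0,0,-1.5,-0.1,-3.5,60,0,0,0,-2.7,-0.1,-3.5,60,0,0,0,-3.7,-0.1,-3.5,60]'

```text
time_s: 15.1
eef_pos: [0.4849, -0.1492, 0.4346]
eef_rot: [0.713, 0.646, -0.202, 0.185]
force: [0.8, -0.7, 0.4]
gripper_width: 0.06
```

```bash
python3 st2.py;  python3 - <<'E'
from g2 import *
from station import vision
for n in("side","top"):
    c=vision.get_image(n)["color"][:,:,::-1].copy(); cv2.imwrite(f"pics/{n}11.png",c)
crop(cv2.imread("pics/top11.png"),290,205,80,70,8,"pics/lt11.png"); crop(cv2.imread("pics/side11.png"),295,180,50,50,12,"pics/l11.png")
E
```

```text
{'time_s': 15.1, 'qpos': [-0.2322, -0.2086, 1.6839, -0.5494, 1.5784, -0.1627], 'eef_pos': [0.4849, -0.1492, 0.4346], 'force': [0.822, -0.6805, 0.3714], 'ft_torque': [0.1431, 0.0649, -0.0115], 'gripper_width': 0.06}
t 15.1 pos [ 0.4849 -0.1492  0.4346] rot rv [ 0.0007  0.0318 -0.0058] shift [0. 0. 0.] dist mm 0.0 ang deg 1.9
Fbore [-0.70644278 -0.88153618  0.02104689] grasp pt in bore mm [-169.5    6.4  145.5]
```

View pics/lt11.png

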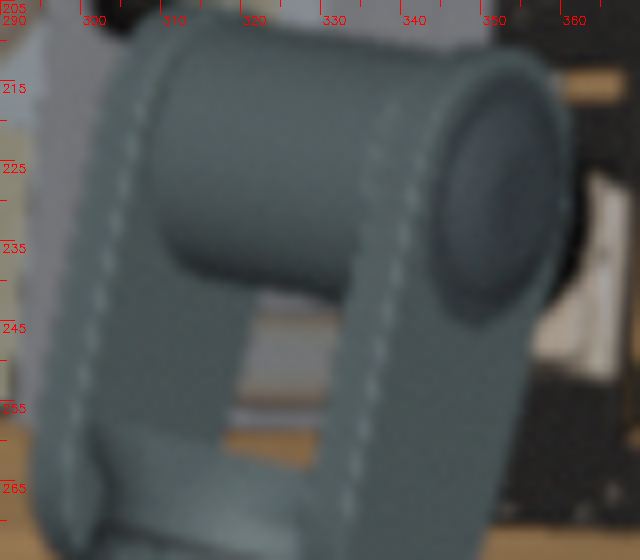

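View pics/l11.png

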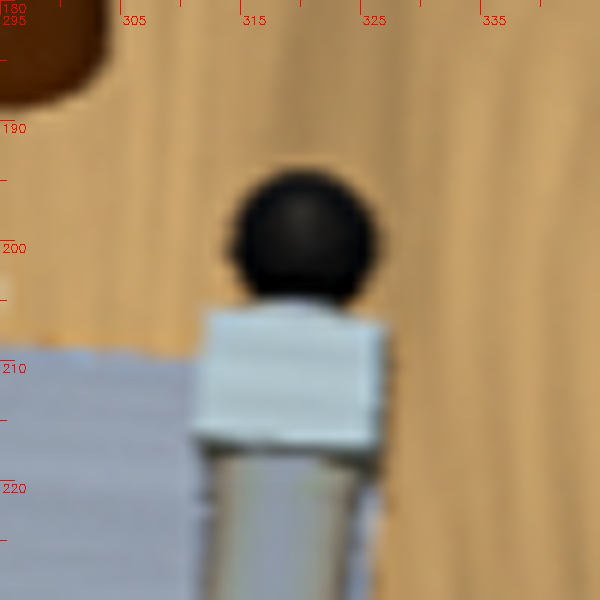

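```bash
python3 - <<'E'
from g2 import *
for L in(.024,.027,.03): print(L,proj("side",o-bx*L),proj("side",o-bx*L-bz*.002))
E
```

```text
0.024 [[319.98959532 200.1057983 ]] [[320.02595388 200.25757269]]
0.027 [[320.0789142  199.17763704]] [[320.11515688 199.33046769]]
0.03 [[320.16818315 198.24999455]] [[320.20431008 198.40388027]]
```

```bash
python3 - <<'E'
from g2 import *
f=lambda x,y,z:o+bx*x+by*y+bz*z
rel(f(-.085,.0005,.04),Rt2); rel(f(-.085,.0005,-.012),Rt2)
E
```

```text
t 15.2 pos [ 0.4851 -0.1509  0.4369] rot rv [ 0.0023  0.0332 -0.0129] shift [2.268 0.105 2.116] dist mm 124.2 ang deg 2.0
t 15.2 pos [ 0.4851 -0.1509  0.4369] rot rv [ 0.0023  0.0332 -0.0129] shift [2.311 0.102 3.416] dist mm 165.0 ang deg 2.0
```

Request:
send_rows --deltas '[0,0.01,0,0.6,0,0.3,30,0,0.02,0,1.2,0,0.8,0,0,0.033,-0.01,1.8,0.1,1.5,0,0,0.033,-0.013,2.2,0.1,2.2,0,0,0.033,-0.013,2.3,0.1,2.8,0,0,0.033,-0.013,2.3,0.1,3.3,0,0,0.033,-0.013,2.3,0.1,3.42,0,0,0.033,-0.013,2.3,0.1,3.42,0]'

```text
time_s: 16.0
eef_pos: [0.4906, -0.1452, 0.2712]
eef_rot: [0.714, 0.651, -0.191, 0.174]
force: [-0.9, 0.2, 0.1]
gripper_width: 0.0011
```

```bash
python3 - <<'E'
from g2 import *
f=lambda x,y,z:o+bx*x+by*y+bz*z
status();rel(f(-.085,.0005,-.012),Rt2)
rel(f(-.055,.0005,-.012),Rt2)
E
```

```text
{'time_s': 16.0, 'qpos': [-0.2371, -0.1294, 1.8968, -0.5344, 1.3282, -0.0264], 'eef_pos': [0.4906, -0.1452, 0.2712], 'force': [-0.8915, 0.1818, 0.0769], 'ft_torque': [0.1257, 0.0902, 0.0262], 'gripper_width': 0.0011}
t 16.0 pos [ 0.4906 -0.1452  0.2712] rot rv [ 0.0005 -0.0003  0.0012] shift [-0.012  0.014 -0.02 ] dist mm 1.1 ang deg 0.1
t 16.0 pos [ 0.4906 -0.1452  0.2712] rot rv [ 0.0005 -0.0003  0.0012] shift [ 0.738  0.015 -0.02 ] dist mm 29.5 ang deg 0.1
```

Pushing slowly on the back of the ball to test the seat, in small steps.

Request:
send_rows --deltas '[0,0,0,0.2,0,0,0,0,0,0,0.4,0,0,0,0,0,0,0.55,0,0,0,0,0,0,0.65,0,0,0,0,0,0,0.7,0,0,0]'

```text
time_s: 16.5
eef_pos: [0.493, -0.1204, 0.2571]
eef_rot: [0.713, 0.651, -0.191, 0.174]
force: [1.1, -0.3, 0.2]
gripper_width: 0.0005
```

```bash
python3 st2.py
```

```text
{'time_s': 16.5, 'qpos': [-0.1869, -0.111, 1.906, -0.5378, 1.3291, 0.031], 'eef_pos': [0.493, -0.1204, 0.2571], 'force': [1.1106, -0.2567, 0.182], 'ft_torque': [0.1335, 0.0837, 0.0039], 'gripper_width': 0.0005}
t 16.5 pos [ 0.493  -0.1204  0.2571] rot rv [ 0.001  -0.0004  0.0018] shift [0. 0. 0.] dist mm 0.0 ang deg 0.1
Fbore [-0.22313956 -1.12958053  0.08129629] grasp pt in bore mm [-55.9   1.1   6.5]
```

Request:
send_rows --deltas '[0,0,0,0.05,0,0,0,0,0,0,0.1,0,0,0,0,0,0,0.15,0,0,0]'

```text
time_s: 16.8
eef_pos: [0.4932, -0.1189, 0.2566]
eef_rot: [0.713, 0.65, -0.195, 0.178]
force: [-4.0, -17.5, 4.5]
gripper_width: 0.0002
```

```bash
python3 st2.py
```

```text
{'time_s': 16.8, 'qpos': [-0.1787, -0.107, 1.9061, -0.549, 1.331, 0.0434], 'eef_pos': [0.4932, -0.1189, 0.2566], 'force': [-3.958, -17.4535, 4.4913], 'ft_torque': [-3.2352, 0.7596, -0.1513], 'gripper_width': 0.0002}
t 16.8 pos [ 0.4932 -0.1189  0.2566] rot rv [0.0002 0.0101 0.0011] shift [0. 0. 0.] dist mm 0.0 ang deg 0.6
Fbore [-17.61363342   2.32181289  -4.98314224] grasp pt in bore mm [-54.2   1.    6.8]
```

Request:
send_rows --deltas '[0,0,0,0.08,0,0,0,0,0,0,0.12,0,0,0]'

```text
time_s: 17.0
eef_pos: [0.4932, -0.1189, 0.2568]
eef_rot: [0.712, 0.649, -0.199, 0.181]
force: [-3.9, -17.8, 5.1]
gripper_width: 0.0002
```

```bash
python3 st2.py
```

```text
{'time_s': 17.0, 'qpos': [-0.1733, -0.1039, 1.9059, -0.5606, 1.3331, 0.0534], 'eef_pos': [0.4932, -0.1189, 0.2568], 'force': [-3.8893, -17.8412, 5.0706], 'ft_torque': [-3.3345, 0.7008, -0.2041], 'gripper_width': 0.0002}
t 17.0 pos [ 0.4932 -0.1189  0.2568] rot rv [-0.001   0.0213 -0.    ] shift [0. 0. 0.] dist mm 0.0 ang deg 1.2
Fbore [-18.23206489   2.21746062  -4.67122305] grasp pt in bore mm [-54.1   0.9   7. ]
```

```bash
python3 - <<'E'
from g2 import *
s=cv2.imread("pics/side0.png"); t=cv2.imread("pics/top0.png")
crop(s,265,300,50,50,12,"pics/v1.png"); crop(t,220,205,50,45,12,"pics/v2.png")
E
```

```text
(no output)
```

View pics/v1.png

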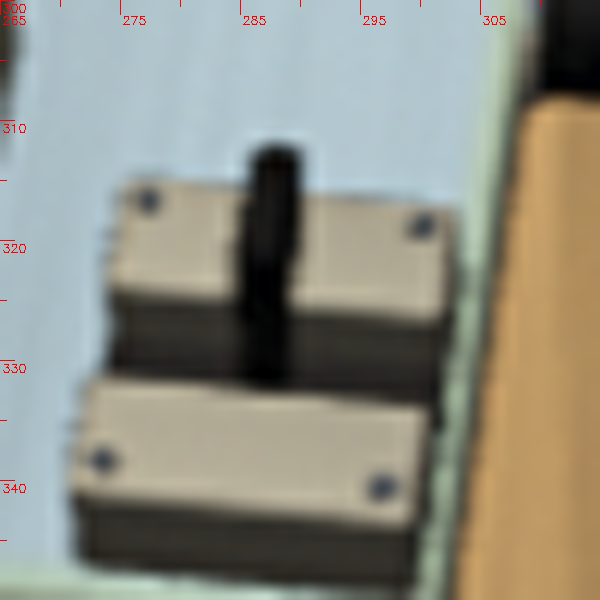

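View pics/v2.png

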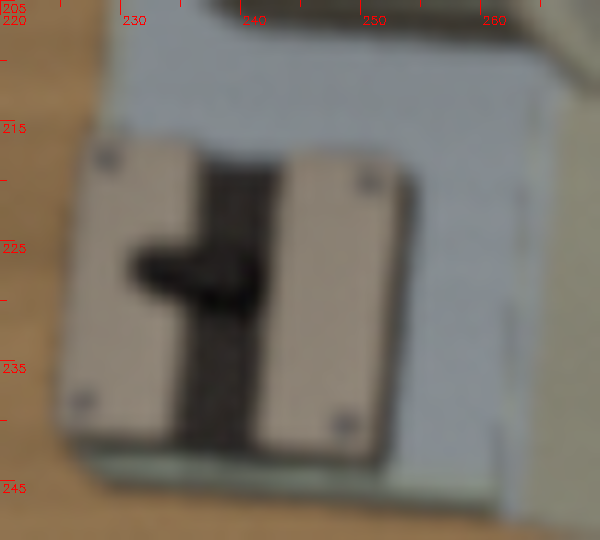

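Request:
send_rows --deltas '[0,0,0,-0.4,0,0,0,0,0,0,-0.8,0,0,0,0,0,0,-0.8,0,-0.8,0,0,0,0,-0.8,0,-1.8,0,0,0,0,-0.8,0,-2.8,0,0,0,0,-0.8,0,-3.6,0,0,0,0,-0.8,0,-4.2,0]'

```text
time_s: 17.7
eef_pos: [0.4993, -0.0585, 0.4196]
eef_rot: [0.712, 0.648, -0.198, 0.182]
force: [0.0, -0.3, -0.7]
gripper_width: 0.0007
```

```bash
python3 - <<'E'
from g2 import *
print(atz("top",(238.2,228.7),.111),atz("side",(286.4,328.1),.111))
print("lever top", atz("top",(233.5,227),.178), atz("side",(287.2,313),.178))
print("blade cap", atz("top",(247,176),.28),atz("top",(255,205),.25), "blade side edge",atz("side",(194,273),.28))
from station import vision
for n in("side","top"):
    c=vision.get_image(n)["color"][:,:,::-1].copy(); cv2.imwrite(f"pics/{n}12.png",c)
E
```

```text
[0.58922121 0.29218201 0.111     ] [0.58853617 0.2910876  0.111     ]
lever top [0.58360877 0.29761332 0.178     ] [0.58336367 0.28115849 0.178     ]
blade cap [0.72276153 0.24293981 0.28      ] [0.63899017 0.22159364 0.25      ] blade side edge [0.83775687 0.22016283 0.28      ]
```

View pics/side12.png

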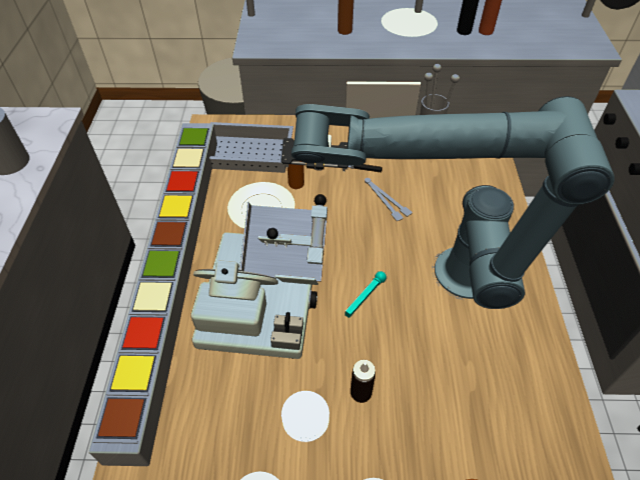

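```bash
cat > g3.py <<'E'
from g2 import *
a=p[2]; sx=np.array([np.cos(a),np.sin(a),0]); sy=np.array([-np.sin(a),np.cos(a),0])
Rt3=np.c_[sy,sx,[0,0,-1]]
Hc=np.array([.5865,.2925,0])
def L(dx,dy,z): return Hc+sx*dx+sy*dy+np.array([0,0,z])
E
python3 - <<'E'
from g3 import *
status(); rel(L(0,0,.40),Rt3);rel(L(0,0,.148),Rt3)
E
```

```text
{'time_s': 17.8, 'qpos': [-0.0522, -0.1557, 1.6596, -0.546, 1.6436, 0.002], 'eef_pos': [0.5001, -0.0586, 0.4207], 'force': [0.0515, -0.293, 0.6967], 'ft_torque': [0.1454, 0.0976, 0.0352], 'gripper_width': 0.0006}
t 17.8 pos [ 0.5001 -0.0586  0.4207] rot rv [ 6.000e-03  5.447e-01 -4.000e-04] shift [ 7.917  1.344 -4.182] dist mm 362.2 ang deg 31.2
t 17.8 pos [ 0.5001 -0.0586  0.4207] rot rv [ 6.000e-03  5.447e-01 -4.000e-04] shift [11.181  1.308  1.206] dist mm 452.9 ang deg 31.2
```

```bash
python3 - <<'E'
from g2 import *
crop(cv2.imread("pics/top12.png"),290,205,80,70,8,"pics/lt12.png")
E
```

```text
(no output)
```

View pics/lt12.png

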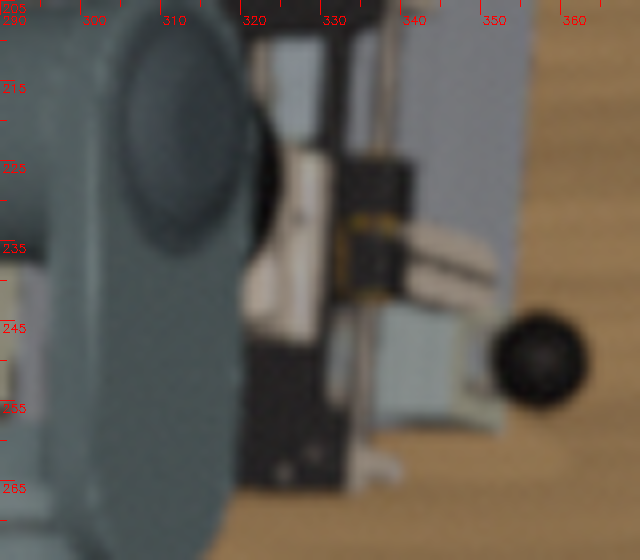

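Request:
send_rows --deltas '[0,0.05,0,0.7,0.1,-0.4,20,0,0.1,0,1.5,0.25,-0.8,50,0,0.17,0,2.4,0.4,-1.3,50,0,0.24,0,3.3,0.55,-1.8,50,0,0.31,0,4.2,0.7,-2.3,50,0,0.38,0,5.1,0.85,-2.8,50,0,0.45,0,6,1,-3.3,50,0.006,0.5,0,6.9,1.15,-3.8,50,0.006,0.545,0,7.6,1.3,-4.1,50,0.006,0.545,0,7.92,1.34,-4.18,50,0.006,0.545,0,7.92,1.34,-4.18,50]'

```text
time_s: 18.9
eef_pos: [0.586, 0.2926, 0.3972]
eef_rot: [0.739, 0.674, -0.002, -0.001]
force: [-0.4, 0.3, 0.1]
gripper_width: 0.05
```

```bash
python3 - <<'E'
from g3 import *
status(); rel(L(0,0,.40),Rt3);rel(L(0,0,.148),Rt3)
from station import vision
for n in("side","top"):
    c=vision.get_image(n)["color"][:,:,::-1].copy(); cv2.imwrite(f"pics/{n}13.png",c)
crop(cv2.imread("pics/side13.png"),180,170,150,190,4,"pics/l13.png");crop(cv2.imread("pics/top13.png"),190,130,180,130,4,"pics/lt13.png")
E
```

```text
{'time_s': 18.9, 'qpos': [0.2907, 0.177, 1.2947, -0.0007, 1.6741, 0.3832], 'eef_pos': [0.586, 0.2926, 0.3972], 'force': [-0.4145, 0.2731, 0.0729], 'ft_torque': [-0.1026, 0.146, 0.0236], 'gripper_width': 0.05}
t 18.9 pos [0.586  0.2926 0.3972] rot rv [-0.0035  0.0021  0.0003] shift [-0.003  0.012 -0.071] dist mm 2.9 ang deg 0.2
t 18.9 pos [0.586  0.2926 0.3972] rot rv [-0.0035  0.0021  0.0003] shift [0.011 0.034 6.229] dist mm 249.2 ang deg 0.2
```

View pics/l13.png

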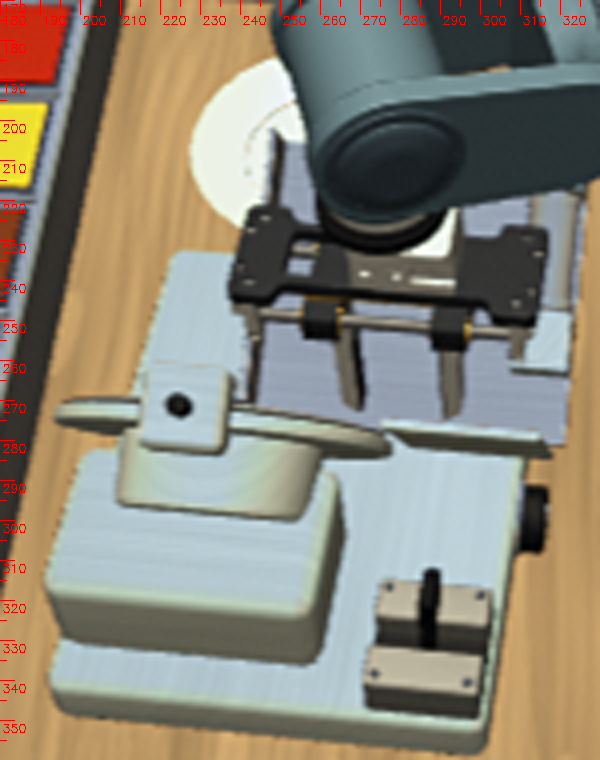

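View pics/lt13.png

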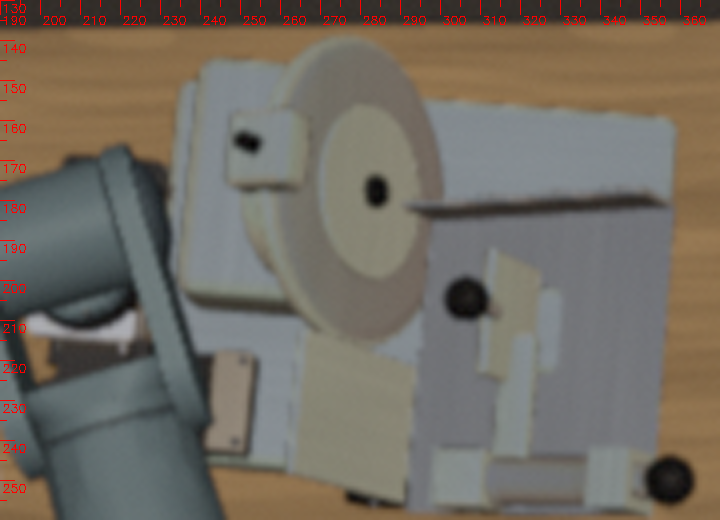

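Request:
send_rows --deltas '[0,0,0,0,0.03,1,50,0,0,0,0,0.03,2,50,0,0,0,0,0.03,3,50,0,0,0,0,0.03,4,50,0,0,0,0,0.03,4.7,50,0,0,0,0,0.03,5,50,0,0,0,0,0.03,5,50]'

```text
time_s: 19.7
eef_pos: [0.5864, 0.2903, 0.1977]
eef_rot: [0.74, 0.673, -0.002, -0.0]
force: [0.4, -0.2, -0.5]
gripper_width: 0.0499
```

```bash
cat > look3.py <<'E'
from g3 import *
import sys; n=sys.argv[1]
status(); rel(L(0,0,.148),Rt3)
from station import vision
c=vision.get_image("side")["color"][:,:,::-1].copy(); cv2.imwrite(f"pics/side{n}.png",c)
crop(c,240,260,80,90,7,f"pics/l{n}.png")
E
python3 look3.py 14
```

```text
{'time_s': 19.7, 'qpos': [0.2872, 0.2642, 1.5495, -0.0012, 1.3323, 0.3821], 'eef_pos': [0.5864, 0.2903, 0.1977], 'force': [0.4481, -0.1648, -0.476], 'ft_torque': [-0.077, 0.0633, -0.0196], 'gripper_width': 0.0499}
t 19.7 pos [0.5864 0.2903 0.1977] rot rv [-0.0036  0.0027 -0.0017] shift [0.059 0.003 1.242] dist mm 49.7 ang deg 0.3
```

View pics/l14.png

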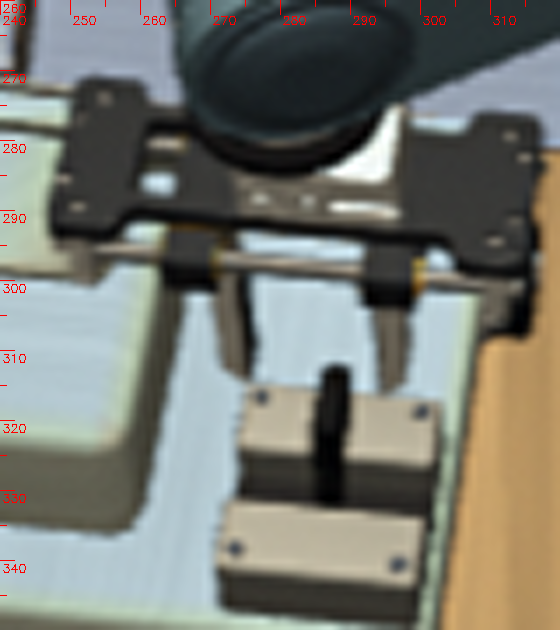

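Request:
send_rows --deltas '[0,0,0,0.05,-0.1,0.4,50,0,0,0,0.05,-0.1,0.8,50,0,0,0,0.05,-0.1,1.15,50,0,0,0,0.05,-0.1,1.15,50]'

```text
time_s: 20.15
eef_pos: [0.5818, 0.2926, 0.1504]
eef_rot: [0.74, 0.673, -0.003, -0.001]
force: [0.8, 0.1, -0.8]
gripper_width: 0.0494
```

```bash
python3 look3.py 15
```

```text
{'time_s': 20.15, 'qpos': [0.2927, 0.3027, 1.5921, -0.0011, 1.2532, 0.3873], 'eef_pos': [0.5818, 0.2926, 0.1504], 'force': [0.7866, 0.0552, -0.7737], 'ft_torque': [-0.0491, 0.0672, 0.038], 'gripper_width': 0.0494}
t 20.15 pos [0.5818 0.2926 0.1504] rot rv [-0.0055  0.0034 -0.0014] shift [0.008 0.117 0.059] dist mm 5.3 ang deg 0.4
```

View pics/l15.png

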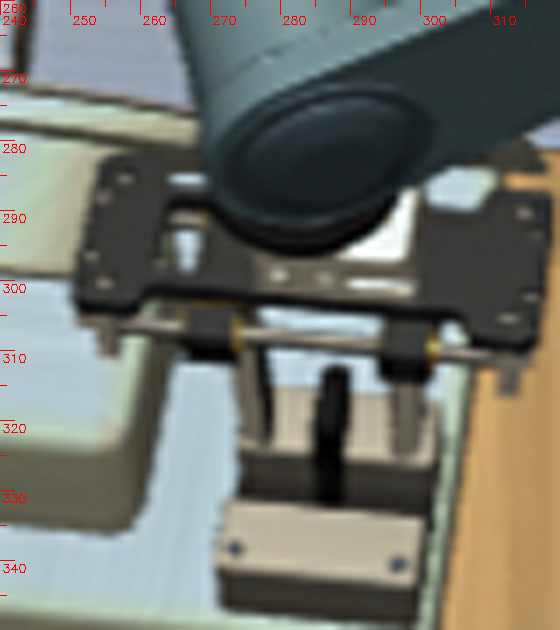

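Request:
send_rows --deltas '[0,0,0,0,-0.2,0,50,0,0,0,0,-0.4,0,50,0,0,0,0,-0.6,0,50,0,0,0,0,-0.8,0,50,0,0,0,0,-0.95,0,50,0,0,0,0,-1,0,50]'

```text
time_s: 20.8
eef_pos: [0.5425, 0.2968, 0.1525]
eef_rot: [0.74, 0.673, -0.002, -0.0]
force: [3.1, -1.6, 0.1]
gripper_width: 0.0503
```

```bash
python3 look3.py 16
```

```text
{'time_s': 20.8, 'qpos': [0.318, 0.2254, 1.6816, -0.0011, 1.2378, 0.4124], 'eef_pos': [0.5425, 0.2968, 0.1525], 'force': [3.1066, -1.5766, 0.1162], 'ft_torque': [-0.1427, -0.5172, 0.0248], 'gripper_width': 0.0503}
t 20.8 pos [0.5425 0.2968 0.1525] rot rv [-0.0024  0.0022 -0.0012] shift [-0.003  1.106  0.111] dist mm 44.5 ang deg 0.2
```

View pics/l16.png

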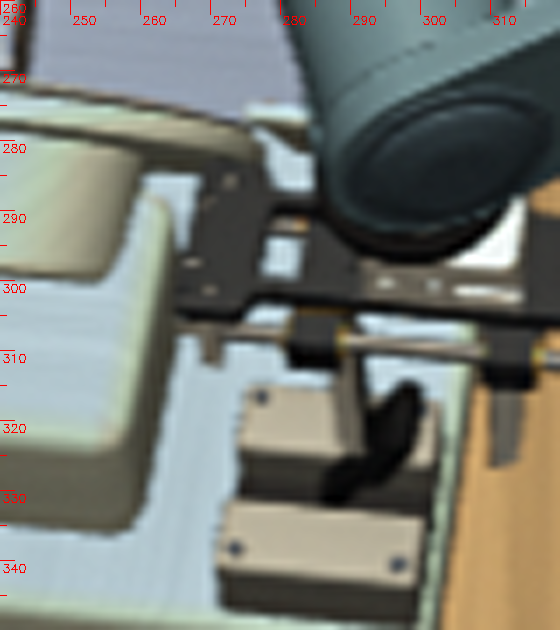

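Lever is moving with about 3 N. I'll keep pulling to the stop.

Request:
send_rows --deltas '[0,0,0,0,-0.08,0,50,0,0,0,0,-0.16,0,50,0,0,0,0,-0.22,0,50]'

```text
time_s: 21.15
eef_pos: [0.5387, 0.2972, 0.1546]
eef_rot: [0.74, 0.673, 0.003, 0.004]
force: [18.8, -2.4, -1.8]
gripper_width: 0.0502
```

```bash
python3 look3.py 17
```

```text
{'time_s': 21.15, 'qpos': [0.3223, 0.2089, 1.697, -0.0051, 1.2262, 0.4184], 'eef_pos': [0.5387, 0.2972, 0.1546], 'force': [18.784, -2.3858, -1.8141], 'ft_torque': [-0.5105, -3.3839, 0.0389], 'gripper_width': 0.0502}
t 21.15 pos [0.5387 0.2972 0.1546] rot rv [ 0.0106  0.0005 -0.0014] shift [-0.005  1.199  0.177] dist mm 48.5 ang deg 0.6
```

View pics/l17.png

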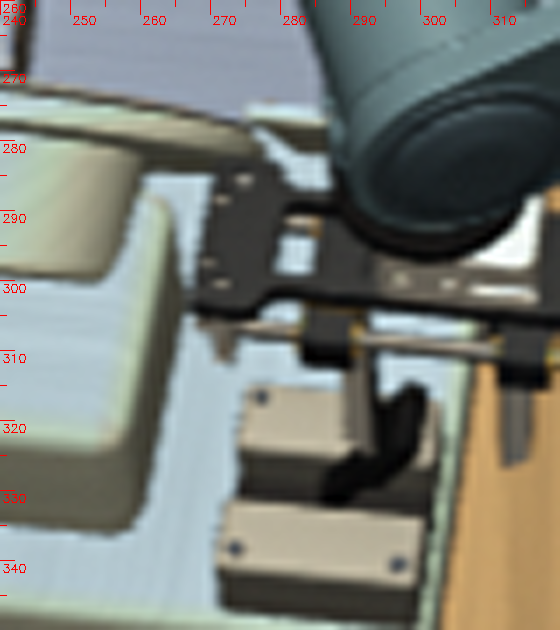

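Request:
send_rows --deltas '[0,0,0,0,0,0,50,0,0,0,0,0.05,0,50,0,0,0,0,0.1,-0.2,50,0,0,0,0,0.1,-0.8,50,0,0,0,0,0.1,-1.5,50,0,0,0,0,-0.2,-1.5,10,0,0,0,0,-0.7,-1.5,0,0,0,0,0,-1.05,-1.5,0,0,0,0,0,-1.05,-1.5,0]'

```text
time_s: 22.1
eef_pos: [0.494, 0.3016, 0.2134]
eef_rot: [0.739, 0.674, 0.002, 0.004]
force: [0.2, 0.1, -0.0]
gripper_width: 0.0215
```

```bash
python3 look3.py 18
```

```text
{'time_s': 22.1, 'qpos': [0.3546, 0.0689, 1.7407, -0.005, 1.3247, 0.4487], 'eef_pos': [0.494, 0.3016, 0.2134], 'force': [0.1642, 0.1304, -0.0298], 'ft_torque': [-0.058, 0.0423, -0.0295], 'gripper_width': 0.0215}
t 22.1 pos [0.494  0.3016 0.2134] rot rv [0.0086 0.0012 0.0001] shift [-0.009  2.31   1.655] dist mm 113.7 ang deg 0.5
```

View pics/l18.png

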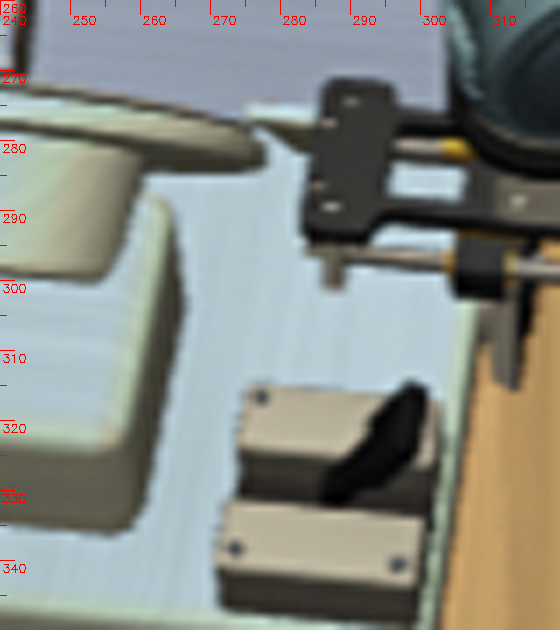

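Request:
send_rows --deltas '[0,0,0,0,0,0.4,0,0,0,0,0,0,0.8,0,0,0,0,0,0,1.2,0,0,0,0,0,0.1,1.5,0,0,0,0,0,0.4,1.55,0,0,0,0,0,0.7,1.55,0,0,0,0,0,1,1.55,0,0,0,0,0,1.3,1.55,0,0,0,0,0,1.6,1.55,0,0,0,0,0,1.85,1.55,0,0,0,0,0,2.05,1.55,0]'

```text
time_s: 23.25
eef_pos: [0.5784, 0.2936, 0.1528]
eef_rot: [0.739, 0.673, 0.003, 0.004]
force: [-3.0, 1.0, 2.2]
gripper_width: 0.0003
```

```bash
python3 look3.py 19
```

```text
{'time_s': 23.25, 'qpos': [0.2972, 0.2854, 1.6087, -0.0047, 1.2384, 0.3923], 'eef_pos': [0.5784, 0.2936, 0.1528], 'force': [-2.9953, 1.0047, 2.1725], 'ft_torque': [0.0888, 0.5049, -0.0044], 'gripper_width': 0.0003}
t 23.25 pos [0.5784 0.2936 0.1528] rot rv [ 0.0101  0.0006 -0.0007] shift [-0.009  0.203  0.122] dist mm 9.5 ang deg 0.6
```

View pics/l19.png

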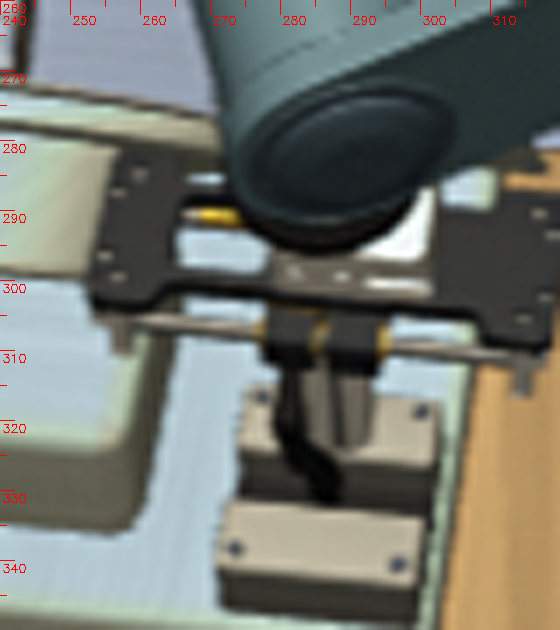

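Request:
send_rows --deltas '[0,0,0,0,0.12,0,0,0,0,0,0,0.24,0,0,0,0,0,0,0.34,0,0]'

```text
time_s: 23.6
eef_pos: [0.5924, 0.2919, 0.152]
eef_rot: [0.74, 0.673, 0.003, 0.004]
force: [-2.5, -0.7, -0.5]
gripper_width: 0.0003
```

```bash
python3 look3.py 20
```

```text
{'time_s': 23.6, 'qpos': [0.2885, 0.3127, 1.5764, -0.0049, 1.2441, 0.384], 'eef_pos': [0.5924, 0.2919, 0.152], 'force': [-2.4528, -0.748, -0.5026], 'ft_torque': [-0.0102, 0.5799, 0.0313], 'gripper_width': 0.0003}
t 23.6 pos [0.5924 0.2919 0.152 ] rot rv [ 0.0094  0.0012 -0.001 ] shift [ 0.001 -0.149  0.099] dist mm 7.2 ang deg 0.5
```

Not at the stop yet, so I'll push on in small steps.

Request:
send_rows --deltas '[0,0,0,0,0.08,0,0,0,0,0,0,0.14,0,0,0,0,0,0,0.2,0,0]'

```text
time_s: 23.95
eef_pos: [0.6002, 0.2911, 0.1521]
eef_rot: [0.74, 0.673, 0.002, 0.003]
force: [-8.7, 0.5, 2.9]
gripper_width: 0.0006
```

```bash
python3 look3.py 21
```

```text
{'time_s': 23.95, 'qpos': [0.2837, 0.3283, 1.5567, -0.0043, 1.25, 0.3793], 'eef_pos': [0.6002, 0.2911, 0.1521], 'force': [-8.6959, 0.5163, 2.8663], 'ft_torque': [0.0909, 1.8461, 0.0021], 'gripper_width': 0.0006}
t 23.95 pos [0.6002 0.2911 0.1521] rot rv [ 0.0077  0.0013 -0.0014] shift [ 0.002 -0.346  0.101] dist mm 14.4 ang deg 0.5
```

View pics/l21.png

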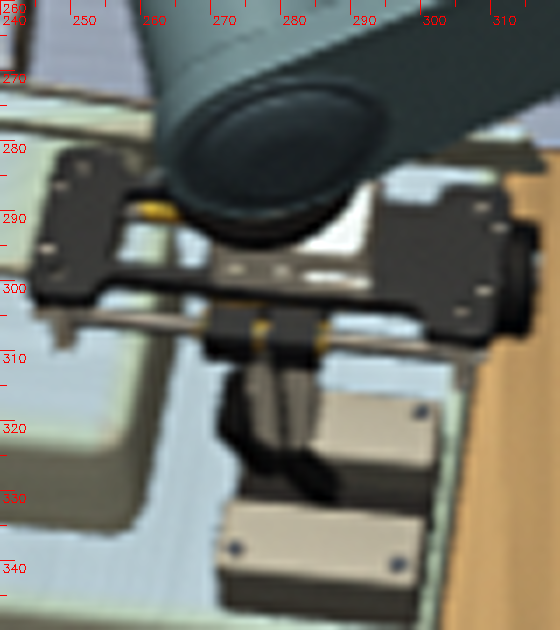

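Request:
send_rows --deltas '[0,0,0,0,0.06,0,0,0,0,0,0,0.1,0,0,0,0,0,0,0.1,0,0]'

```text
time_s: 24.3
eef_pos: [0.6004, 0.2912, 0.1522]
eef_rot: [0.739, 0.673, -0.002, -0.0]
force: [-15.6, -0.4, 8.0]
gripper_width: 0.0002
```

```bash
python3 look3.py 22
```

```text
{'time_s': 24.3, 'qpos': [0.2827, 0.3348, 1.5484, -0.0018, 1.2623, 0.377], 'eef_pos': [0.6004, 0.2912, 0.1522], 'force': [-15.6084, -0.3661, 7.984], 'ft_torque': [-0.1135, 2.9698, -0.0026], 'gripper_width': 0.0002}
t 24.3 pos [0.6004 0.2912 0.1522] rot rv [-0.003   0.003  -0.0008] shift [ 0.001 -0.348  0.105] dist mm 14.5 ang deg 0.2
```

Firm stop: the force rose to 15.6 N with no motion. Now I'll back off towards the robot and lift away.

Request:
send_rows --deltas '[0,0,0,0,-0.3,0,0,0,0,0,0,-0.9,0,0,0,0,0,0,-1.5,-0.3,0,0,0,0,0,-2,-1,0,0,0,0,0,-2.5,-2,0,0,0,0,0,-3.2,-3.2,0,0,0,0,0.5,-3.8,-4.4,0,0,0,0,1.3,-4,-5.4,0,0,0,0,2.3,-4,-6,0,0,0,0,3.3,-4,-6,0,0,0,0,4.3,-4,-6,0,0,0,0,4.6,-4,-6,0]'

```text
time_s: 25.55
eef_pos: [0.4593, 0.4929, 0.3921]
eef_rot: [0.739, 0.674, -0.001, 0.0]
force: [0.3, -0.3, -1.3]
gripper_width: 0.0004
```

Request:
send_rows --deltas '[0,0,0,0,0,0,0,0,0,0,0,0,0,0]'

```text
time_s: 25.75
eef_pos: [0.4596, 0.4923, 0.3921]
eef_rot: [0.739, 0.674, -0.001, 0.001]
force: [1.0, 0.5, -0.1]
gripper_width: 0.0006
```

```bash
python3 - <<'E'
from g3 import *
status()
from station import vision
for n in("side","top"):
    c=vision.get_image(n)["color"][:,:,::-1].copy(); cv2.imwrite(f"pics/{n}23.png",c)
s=cv2.imread("pics/side23.png");t=cv2.imread("pics/top23.png")
crop(s,260,190,80,150,4,"pics/l23.png");crop(t,220,135,150,130,5,"pics/lt23.png")
E
```

```text
{'time_s': 25.75, 'qpos': [0.6523, 0.2209, 1.2531, -0.0012, 1.6691, 0.7436], 'eef_pos': [0.4596, 0.4923, 0.3921], 'force': [1.0274, 0.4503, -0.1279], 'ft_torque': [-0.0593, 0.0969, -0.0366], 'gripper_width': 0.0006}
```

View pics/l23.png

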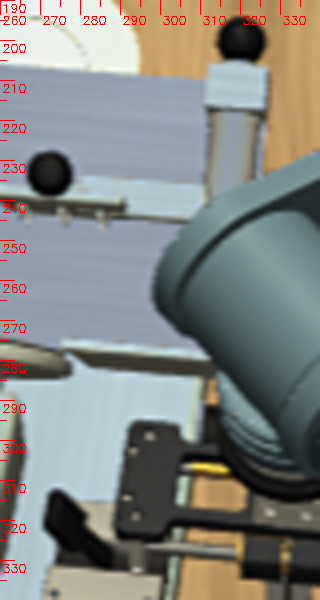

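View pics/lt23.png

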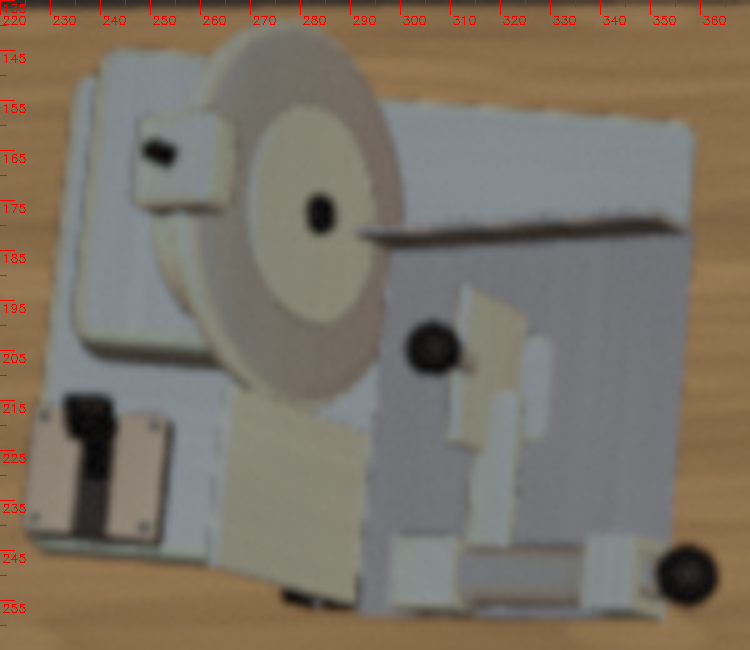

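View pics/top23.png

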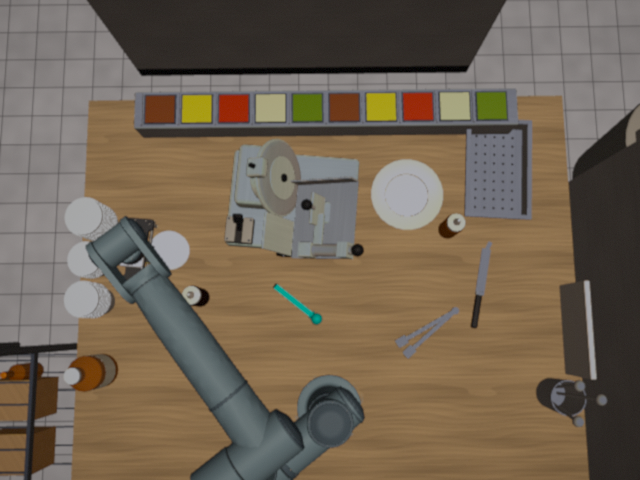

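```bash
python3 -c "
from station import arm
print(arm.job_done())"
```

```text
the job is handed in; nothing more can be done
None
```

The slide bar is home in the bore and the starter lever is reset. I handed the job in at about 26 s of the 72 s; no verdict was reported.

- **Bar:** I started it about 84 mm down the bore and let it go. Then I took it by the knob, lifted it about 4 mm into line and pushed it home. The drag stayed around 7–12 N until a firm stop. After letting go, I pushed on the back of the ball with closed fingers at about 18 N, and it did not move. The highest push I read was about 22 N, against the 80 N limit.
- **Lever:** I pulled it towards the robot to its stop (19 N, no motion), then threw it away to its other stop (16 N, no motion). The last pictures show it leaning away, with the arm clear. The plate, knife, tongs, bowls, bottles and turquoise look-alike appear unmoved.
- **Disagreement:** pictures taken just before and after I let go put the knob 26–27 mm outside the bore's mouth, where 24 mm means fully seated. A later top picture gave 24.9 mm. I put the gap down to the 1–2 mm error in my fit of the mouth's position. The two firm stops are my main evidence that the collar is seated.

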